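# Hang the scrap pail on the rail with an S-hook

## Task

Hang the orange S-hook over the flat metal rail, somewhere near its middle, with its lower curl towards the robot, and let go of it. Then hang the yellow scrap pail by its metal rod in that lower curl, so that it hangs free and still. Do not disturb the grey pail.

Things in the scene. Friction and masses are not known exactly. Their poses are not given: they have to be found in the camera images.
- rail: Fixed aluminium bar on edge between two dark posts: 12 mm thick (x), 60 mm tall, 290 mm of it free between the posts, open below. Origin: middle of its top edge, 200 mm above the worktop. x across the bar, away from the robot; y along it; z up.
- hook: Orange S-hook, strip 24 mm wide (y), 70 g, hung upright on a grey plate 22 mm thick, 95 mm tall; lift it 80 mm or more to free it. Origin: underside of the crown, mid-slot, which rests on a rail. z up. Ribbed grip block above: x 26, y 24 mm, to z = +40; grasp across y, fingertips above z = +5. Slot 26 mm wide (x), open below, back lip (+x) to z = -35 mm. Left on a 12 mm rail it may lean 13 degrees.
- hook_curl (a point): Deepest inside point of the hook's round lower curl: x = -39, z = -66 mm from the hook's origin. Axes as the hook's. The curl opens upward, is 38 mm wide inside (x), 7 mm thick; its free tip, on the -x side (towards the robot at the start), rises 27 mm above this point; the shank is on the +x side.
- pail_yellow: Yellow pail, 130 g, upright on the worktop. Origin: middle of its hanging rod (8 mm thick, along y), 109 mm above its underside. Box 70 (x) x 86 (y) mm, rim at z = -64. Window under the rod: 74 mm wide, 60 tall, open along x. Flat grip tab above the rod: x 10, y 36 mm, to z = +80; grasp its upper 35 mm from above across y, so the gripper stays above the hook. Same both ways round.
- pail_grey: Grey pail of the same shape and size, a bystander. Origin and axes as for the yellow pail.
Things that resemble listed ones, but are neither listed nor needed, are in the scene too. Of the things that look like the pail_yellow, take the one that is nearest to the robot's base at the start.

How it is judged:
By the outcome, as a careful person would: the job done as asked, in the order asked, and still so for the second after the job is handed in, with the robot touching nothing.
It also fails if it takes over 72 s, if anything falls off the work surface, if the arm or the gripper's body presses on something with over 40 N, if the wrist force passes 120 N, or if a joint passes its speed limit or range.

## Robot

A 6-joint arm with a two-finger parallel gripper is mounted at the origin on a cart in front of the work surface, level with it; the furniture and walls round the work are solid. World frame = base frame: x ahead of the robot, y to its left, z up, the work surface at z = 0. Lengths are in m, angles in rad, forces in N, time in s.
With the tool pointing down it reaches from about 0.375 to 0.9 m from the base axis. Payload 3.1 kg.
Tool frame: the origin (TCP) lies midway between the tips of the shut fingers; the grasp point (between the pads) lies 19 mm behind it; z points along the fingers, y is the direction in which the jaws open and shut (so a half turn about z gives the same grasp; the last joint's range is limited). The gripper opens to 85 mm and grips with 20 to 120 N. Pads are 22 mm wide; open, the fingers measure 114 mm over their backs; the gripper's body (76 mm by 85 mm) begins 54 mm behind the grasp point. The pads swing forward as they close: fully open they stand 13 mm farther back than shut.
Start: joints at [0.949, 0.527, 1.433, -0, 1.181, -0.178], TCP at [0.268, 0.564, 0.231] pointing down, gripper open.
Joint ranges: [-3.08, 3.08], [-0.75, 2.2], [0.22, 2.44], [-1.43, 4.57], [0, 2.65], [-2.85, 2.85]. Speed limits (rad/s): [2.79, 2.79, 3.14, 3.14, 3.14, 3.14].

## Interface

Orientations are given as a unit quaternion [x, y, z, w].
In Python, from station import manip gives the robot as it stands.
- The arm moves only by the tool servo_tool, never from a script. Its argument "motion" is a list of rows, each a list of 7 numbers: the shift along the tool's x, y, z in mm, then the turn, a rotation vector about the tool's x, y, z in rad, then the opening, from -1 (shut) to 1 (fully open), so that 0 is half open. In form: [[x, y, z, rx, ry, rz, hand], ...]. A call has 1 to 12 rows; each row shifts and turns the pose as measured when the row begins, along the tool's axes as they then stand; what a row does not reach is not made up. A row lasts 1/12 s, in which the tool goes at most 41.7 mm and 7.16 degrees, less where a joint would pass 70% of its speed; a pose out of reach is approached as far as the arm can. A call with a gripper value outside its range is refused whole. The fingers move at their own pace and stop on an object; "grip_force" is the grip in N (left out, the last holds). Time passes only in rows, so rows that do not move let the fingers close. It gives the time, the measured TCP pose, the force and the opening at its end, in the units of the state.
- manip.sense(): the state, without advancing time (a new reading comes with each control period).
- manip.snapshot(name): name is "scene" or "side" or "wrist"; returns a dict with "frame" (384x512x3 uint8, red, green, blue), "mtx" (3x3 intrinsics, pixels), "world_from_camera" (4x4, takes a point from camera to world coordinates). Camera axes: x right, y up, looking along -z (the intrinsics and any distortion apply to the point x, -y, -z); pixel columns grow to the right and rows downward; lengths in m; the calibration is good to about 2 mm. The wrist camera is an equidistant fisheye: a pixel r from the principal point sees the ray r / f radians off the axis. A picture is of the moment at which its call begins. There is no depth.
- manip.sign_off(): hands the job in, once; it reports no verdict.
The state is a dict: "t": time; "q": joint angles; "qd": joint speeds; "tau": joint torques, N m; "tcp_pos": TCP position; "tool_rot": TCP orientation; "force": force on the tool from outside, world axes, zero at the start; "ft_torque": the same for the moment, N m; "finger_gap": opening from 0.0 (shut) to 1.0 (fully open).
Only numpy, scipy, OpenCV 4.12 (cv2) and the standard library are available. Lean on these libraries where they do the work, as an engineer would, in place of code of your own. Each camera call takes 0.05 s, during which the arm holds its last target.

## Working session

There is one attempt and no reset: what is moved stays moved. The work goes in short steps, Python scripts to look and compute and a tool call to move; the robot and the scene stay as the last step left them, time stands still between calls to the robot, and variables do not carry over. Pictures are saved under pics/ and viewed, and the job is handed in when it is done.

Besides the shell and the picture viewer there is one more tool, called by a JSON object that holds its "api" and its "payload", one argument or row to a line. servo_tool: Moves the arm, as the interface text tells. Its arguments: {"type":"object","properties":{"motion":{"type":"array"},"grip_force":{"type":"number"}},"required":["motion"]}

```bash
mkdir -p pics
cat > h.py <<'E'
from station import manip
import numpy as np, cv2
from scipy.spatial.transform import Rotation as R
def snap(n,out=None):
    s=manip.snapshot(n)
    if out: cv2.imwrite('pics/'+out,cv2.cvtColor(s['frame'],cv2.COLOR_RGB2BGR))
    return s
def ray(s,u,v):
    K=s['mtx'];T=np.array(s['world_from_camera']);x=(u-K[0][2])/K[0][0];y=(v-K[1][2])/K[1][1]
    d=T[:3,:3]@np.array([x,-y,-1]);return T[:3,3],d/np.linalg.norm(d)
def onz(s,u,v,z):
    o,d=ray(s,u,v);return o+d*(z-o[2])/d[2]
def tri(s1,p1,s2,p2):
    o1,d1=ray(s1,*p1);o2,d2=ray(s2,*p2)
    t=np.linalg.lstsq(np.c_[d1,-d2],o2-o1,rcond=None)[0]
    a=o1+t[0]*d1;b=o2+t[1]*d2
    return (a+b)/2,np.linalg.norm(a-b)
def proj(s,p):
    K=s['mtx'];T=np.linalg.inv(np.array(s['world_from_camera']));c=T[:3,:3]@np.array(p)+T[:3,3]
    return np.array([K[0][0]*c[0]/-c[2]+K[0][2],K[1][1]*-c[1]/-c[2]+K[1][2]])
E
python3 - <<'E'
from h import *
np.set_printoptions(precision=3,suppress=True)
for n in("scene","side","wrist"):
    s=snap(n,n+'0.png');print(n,np.array(s['mtx']).tolist());print(np.array(s['world_from_camera']),[k for k in s])
print(manip.sense())
E
```

```text
scene [[450.06048415333953, 0.0, 250.78725078435684], [0.0, 450.06048415333953, 187.9667597397634], [0.0, 0.0, 1.0]]
[[ 0.617  0.332 -0.713 -0.374]
 [-0.787  0.257 -0.561 -0.851]
 [-0.003  0.908  0.42   0.686]
 [ 0.     0.     0.     1.   ]] ['frame', 'mtx', 'world_from_camera']
side [[373.39278140665004, 0.0, 256.58566608976696], [0.0, 373.39278140665004, 188.68441415261645], [0.0, 0.0, 1.0]]
[[ 0.995  0.073 -0.07   0.453]
 [-0.1    0.63  -0.77  -1.051]
 [-0.012  0.773  0.634  0.914]
 [ 0.     0.     0.     1.   ]] ['frame', 'mtx', 'world_from_camera']
wrist [[297.3186396354542, 0.0, 251.69960690882638], [0.0, 297.3186396354542, 188.79979121587468], [0.0, 0.0, 1.0]]
[[ 0.43  -0.868 -0.248  0.206]
 [ 0.903  0.413  0.12   0.594]
 [-0.002 -0.275  0.961  0.373]
 [ 0.     0.     0.     1.   ]] ['frame', 'mtx', 'world_from_camera']
{'t': 0.15, 'q': array([ 0.949,  0.528,  1.434, -0.   ,  1.181, -0.178]), 'qd': array([ 0.   , -0.004, -0.005, -0.001, -0.001, -0.   ]), 'tau': array([  0.   , -44.275, -17.828,  -0.   ,   0.006,   0.   ]), 'tcp_pos': array([0.268, 0.564, 0.231]), 'tool_rot': array([ 0.22 ,  0.975, -0.001, -0.   ]), 'force': array([ 0.308,  0.599, -0.198]), 'ft_torque': array([0.001, 0.014, 0.045]), 'finger_gap': 1.0017515671687944}
```

View pics/scene0.png

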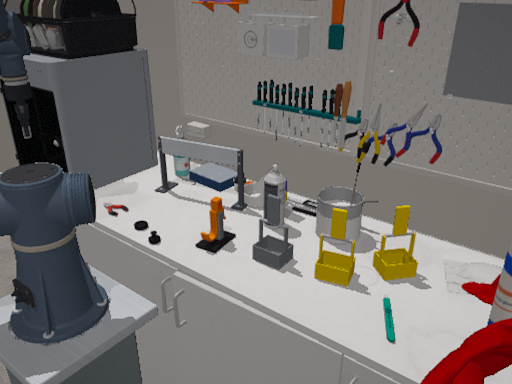

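View pics/side0.png

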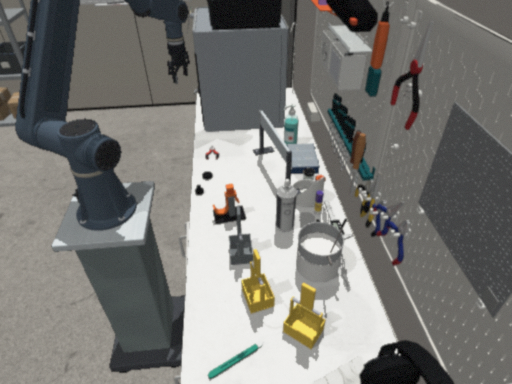

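View pics/wrist0.png

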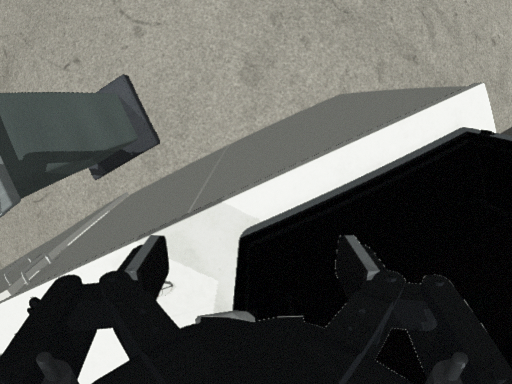

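Scene view: rail at (200,152) between posts, orange hook at (216,222) on its plate stand, and grey pail at (273,245). There are two yellow pails, at (336,260) and (396,255). I'll enlarge these to measure.

```bash
cat > crop.py <<'E'
import cv2,sys
f,x0,y0,w,h,k,o=sys.argv[1:];x0,y0,w,h,k=map(int,(x0,y0,w,h,k))
a=cv2.imread('pics/'+f)[y0:y0+h,x0:x0+w];a=cv2.resize(a,None,fx=k,fy=k,interpolation=cv2.INTER_CUBIC)
for i in range(0,w,10):
    cv2.line(a,(i*k,0),(i*k,6 if i%50 else 14),(255,0,255),1)
    if i%20==0: cv2.putText(a,str(x0+i),(i*k,24),0,.4,(255,0,255),1)
for i in range(0,h,10):
    cv2.line(a,(0,i*k),(8,i*k),(255,0,255),1)
    if i%20==0: cv2.putText(a,str(y0+i),(10,i*k+4),0,.4,(255,0,255),1)
cv2.imwrite('pics/'+o,a)
E
python3 crop.py scene0.png 145 125 160 120 5 c1.png
python3 crop.py scene0.png 240 180 190 120 4 c2.png
python3 crop.py side0.png 200 100 130 100 6 c3.png
python3 crop.py side0.png 200 175 150 100 5 c4.png
python3 crop.py side0.png 220 240 120 110 5 c5.png
```

```text
(no output)
```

View pics/c1.png

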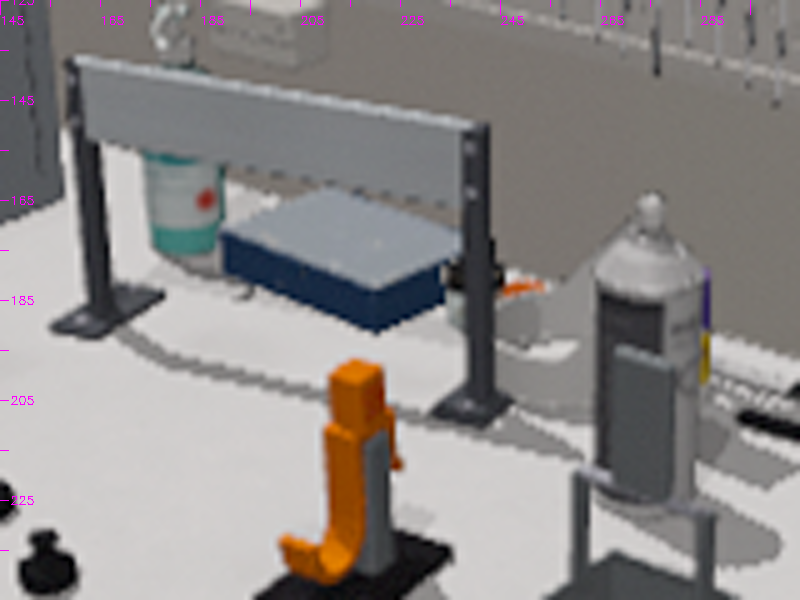

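View pics/c2.png

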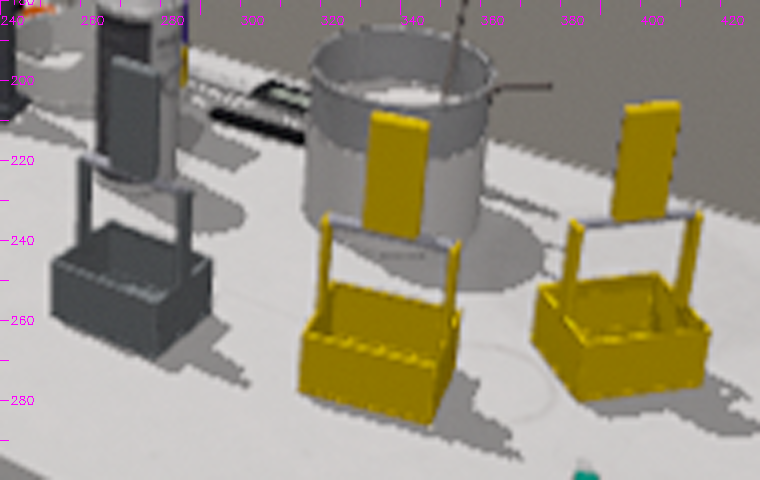

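View pics/c3.png

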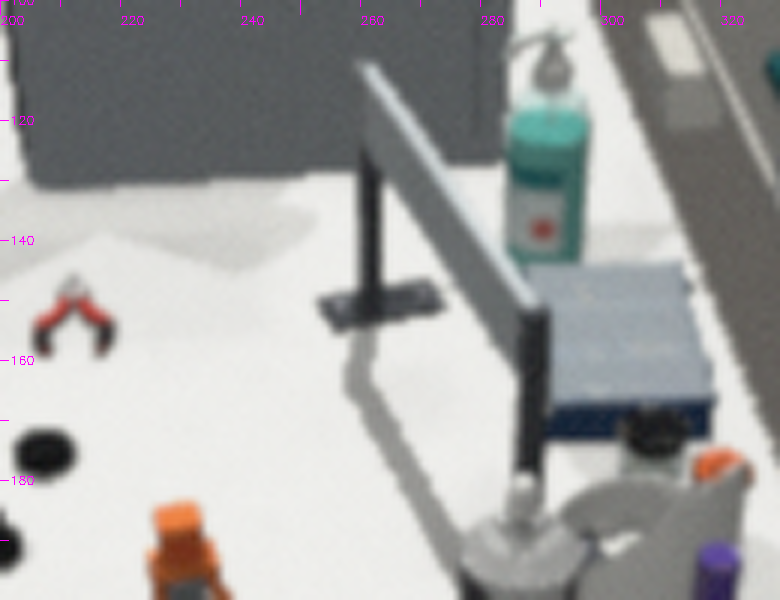

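View pics/c4.png

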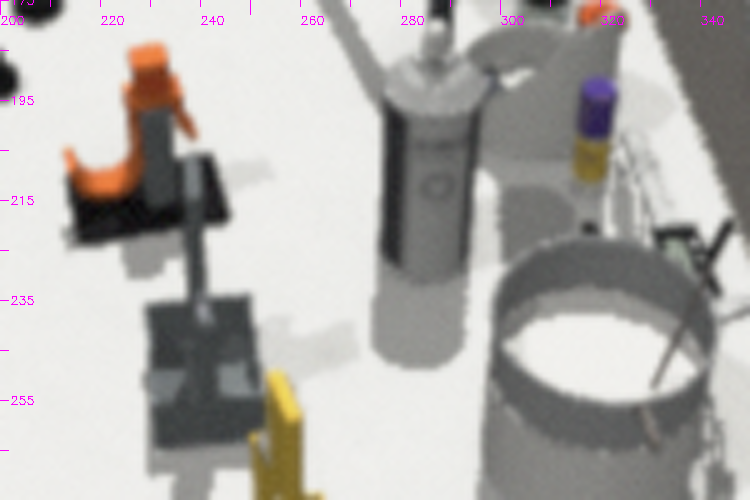

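View pics/c5.png

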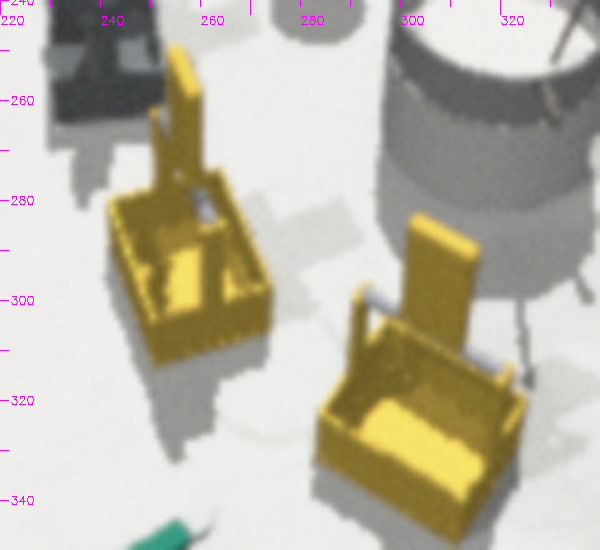

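Run:
```python
from h import *
np.set_printoptions(precision=4,suppress=True)
a=snap('scene');b=snap('side')
def T(n,p,q):
    x,e=tri(a,p,b,q);print(n,x,'err mm',round(e*1e3,1),'dist',round(np.hypot(*x[:2]),3))
T('hooktop',(216.2,198.8),(229.6,185.6))
T('near tab top',(340,209.7),(256.8,254))
T('2nd tab top',(403.2,206.5),(308.6,287))
T('rail far',(160.3,136.8),(261,111))
T('rail near',(241,149.8),(288.5,150))
for n,p in(('scene far',(160.3,136.8)),('scene near',(241,149.8))): print(n,onz(a,*p,.2))
for n,p in(('side far',(261,111)),('side near',(288.5,150))): print(n,onz(b,*p,.2))
# hook curl: tip, and black base corners
T('hook tip',(145+284/5,125+540/5),(200+67/5,175+150/5))
T('hook lip',(145+397/5,125+467/5),(200+193/5,175+137/5))
print('hook top edges scene z?')
for p in((330,370),(362,360),(383,366),(345,378)): print(onz(a,145+p[0]/5,125+p[1]/5,.135))
for p in((130,47),(163,43),(168,58),(131,63)): print('side',onz(b,200+p[0]/5,175+p[1]/5,.135))
# tab ends near
print('tab ends');
for p in((372,112),(428,127)):print(onz(a,240+p[0]/4,180+p[1]/4,.189))
for p in((172,45),(200,98)):print(onz(b,220+p[0]/5,240+p[1]/5,.189))
print('rod ends scene')
for p in((328,218),(455,243)):print(onz(a,240+p[0]/4,180+p[1]/4,.113))
print('rim corners scene z .045');
for p in((327,287),(460,318),(432,365),(304,337)):print(onz(a,240+p[0]/4,180+p[1]/4,.045))
print('rim side')
for p in((110,203),(218,172),(270,290),(153,325)):print(onz(b,220+p[0]/5,240+p[1]/5,.045))
print('grey tab'); T('grey',(240+137/4,180+62/4),(200+193/5,175+158/5))
```

```text
hooktop [ 0.4515 -0.0778  0.1327] err mm 2.6 dist 0.458
near tab top [ 0.5078 -0.4279  0.1867] err mm 1.3 dist 0.664
2nd tab top [ 0.6172 -0.5403  0.1864] err mm 1.9 dist 0.82
rail far [0.6    0.3126 0.1955] err mm 2.0 dist 0.677
rail near [0.6613 0.0046 0.201 ] err mm 7.2 dist 0.661
scene far [0.5895 0.2994 0.2   ]
scene near [ 0.6575 -0.0008  0.2   ]
side far [0.5991 0.3061 0.2   ]
side near [0.6622 0.0125 0.2   ]
hook tip [ 0.3906 -0.0752  0.0499] err mm 2.5 dist 0.398
hook lip [ 0.4781 -0.0826  0.0602] err mm 1.7 dist 0.485
hook top edges scene z?
[ 0.437  -0.0727  0.135 ]
[ 0.4573 -0.0782  0.135 ]
[ 0.4587 -0.0925  0.135 ]
[ 0.4347 -0.086   0.135 ]
side [ 0.4398 -0.0707  0.135 ]
side [ 0.4619 -0.069   0.135 ]
side [ 0.4644 -0.0853  0.135 ]
side [ 0.4398 -0.0878  0.135 ]
tab ends
[ 0.5006 -0.4133  0.189 ]
[ 0.5037 -0.4487  0.189 ]
[ 0.5032 -0.4119  0.189 ]
[ 0.5138 -0.448   0.189 ]
rod ends scene
[ 0.4911 -0.3942  0.113 ]
[ 0.5124 -0.4695  0.113 ]
rim corners scene z .045
[ 0.5172 -0.3833  0.045 ]
[ 0.5375 -0.4674  0.045 ]
[ 0.4809 -0.4768  0.045 ]
[ 0.4591 -0.4006  0.045 ]
rim side
[ 0.4671 -0.3982  0.045 ]
[ 0.5302 -0.3834  0.045 ]
[ 0.5491 -0.4646  0.045 ]
[ 0.4843 -0.4793  0.045 ]
grey tab
grey [ 0.4732 -0.2566  0.1914] err mm 10.9 dist 0.538
```

Tab tops triangulate at 0.187 m height (0.189 expected). The yellow pail at (336,260) is 0.664 m from the base and the one at (396,255) is 0.820 m, so the one at (336,260) is meant; crop c2 confirms it. The hook top is at (0.452,-0.078). The rail runs from about (0.599,0.306) to (0.662,0.010), yaw about 12°. Next I move over the hook.

{"api": "servo_tool", "payload": {
  "motion": [
    [-13, -37, -2, 0, 0, -0.117, 1],
    [-13, -37, -2, 0, 0, -0.117, 1],
    [-13, -37, -2, 0, 0, -0.117, 1],
    [-13, -37, -2, 0, 0, 0, 1],
    [-13, -37, -2, 0, 0, 0, 1],
    [-13, -37, -2, 0, 0, 0, 1],
    [-13, -37, -2, 0, 0, 0, 1],
    [-13, -37, -2, 0, 0, 0, 1]
  ]
}}

```text
t: 0.92
tcp_pos: [0.3206, 0.2542, 0.2442]
tool_rot: [0.03, 1.0, 0.002, 0.001]
force: [0.6, -1.0, -0.6]
finger_gap: 1.003
```

```bash
cat >> h.py <<'E'
def go(pos,psi=None):
    """remaining body-frame shift (mm) and turn to target; psi deg = world yaw of the jaw frame"""
    s=manip.sense();r=R.from_quat(s['tool_rot']);p=np.radians(psi)
    rt=R.from_matrix(np.array([[-np.cos(p),-np.sin(p),0],[-np.sin(p),np.cos(p),0],[0,0,-1]]).T)
    d=np.array(pos)-s['tcp_pos']
    print('t',round(s['t'],2),'tcp',s['tcp_pos'].round(4),'gap',round(s['finger_gap'],3),'F',np.round(s['force'],1),'q',s['q'].round(2))
    print(' shift now-frame',(r.inv().apply(d)*1e3).round(1),' target-frame',(rt.inv().apply(d)*1e3).round(1),'turn',(r.inv()*rt).as_rotvec().round(3))
E
python3 - <<'E'
from h import *
go([.445,-.075,.27],-5)
E
```

```text
t 0.92 tcp [0.3206 0.2542 0.2442] gap 1.003 F [ 0.6 -1.  -0.6] q [ 0.39  0.21  1.93  0.    1.   -1.12]
 shift now-frame [-144.1 -321.   -27. ]  target-frame [-152.7 -317.1  -25.8] turn [0.005 0.002 0.027]
```

{"api": "servo_tool", "payload": {
  "motion": [
    [-16, -36, -3, 0, 0, 0.027, 1],
    [-16, -36, -3, 0, 0, 0, 1],
    [-16, -36, -3, 0, 0, 0, 1],
    [-16, -36, -3, 0, 0, 0, 1],
    [-16, -36, -3, 0, 0, 0, 1],
    [-16, -36, -3, 0, 0, 0, 1],
    [-16, -36, -3, 0, 0, 0, 1],
    [-16, -36, -3, 0, 0, 0, 1],
    [-16, -24, -3, 0, 0, 0, 1],
    [-7, -9, -1, 0, 0, 0, 1]
  ]
}}

```text
t: 1.75
tcp_pos: [0.4467, -0.1016, 0.2753]
tool_rot: [0.047, 0.999, 0.001, 0.005]
force: [0.2, -0.2, 0.9]
finger_gap: 1.003
```

Run:
```python
from h import *
go([.445,-.075,.27],-5)
snap('wrist','w1.png')
```

```text
t 1.75 tcp [ 0.4467 -0.1016  0.2753] gap 1.003 F [ 0.2 -0.2  0.9] q [-0.47  0.24  1.78  0.01  1.11 -1.95]
 shift now-frame [ 4.2 26.3  5.3]  target-frame [ 4.  26.4  5.3] turn [ 0.002  0.011 -0.007]
```

View pics/w1.png

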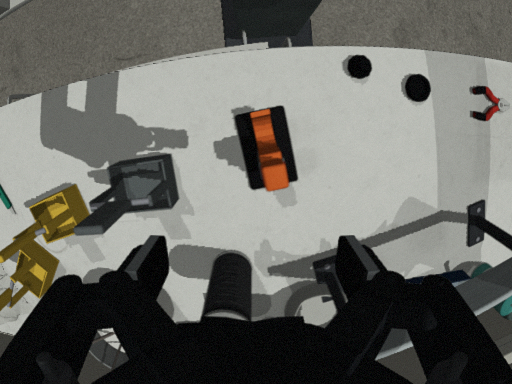

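```bash
cat >> h.py <<'E'
def wray(s,u,v):
    K=s['mtx'];T=np.array(s['world_from_camera']);x=(u-K[0][2])/K[0][0];y=(v-K[1][2])/K[1][1]
    r=np.hypot(x,y);k=np.sin(r)/r if r>1e-9 else 1
    d=T[:3,:3]@np.array([x*k,-y*k,-np.cos(r)]);return T[:3,3],d
def wonz(s,u,v,z):
    o,d=wray(s,u,v);return o+d*(z-o[2])/d[2]
E
python3 crop.py w1.png 220 90 100 110 6 w1c.png
```

```text
(no output)
```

View pics/w1c.png

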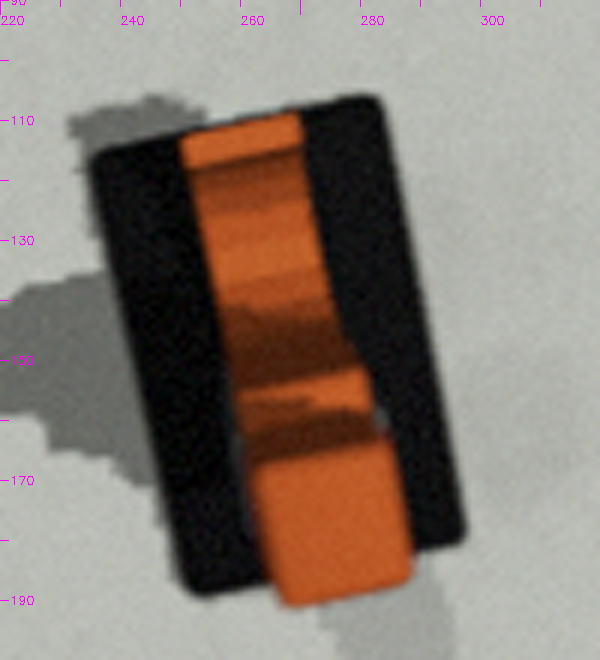

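Run:
```python
from h import *
np.set_printoptions(precision=4,suppress=True)
s=snap('wrist')
q=[wonz(s,220+x/6,90+y/6,.135) for x,y in((251,464),(392,440),(413,575),(283,606))]
print(np.array(q),'centre',np.mean(q,0))
b=[wonz(s,220+x/6,90+y/6,.006) for x,y in((92,152),(380,95),(466,537),(195,597))]
print(np.array(b),'centre',np.mean(b,0))
for v in (q[3]-q[0],q[2]-q[1],b[3]-b[0],b[2]-b[1]): print('x-dir yaw',np.degrees(np.arctan2(v[1],v[0])),np.linalg.norm(v))
for v in (q[0]-q[1],q[3]-q[2],b[0]-b[1],b[3]-b[2]): print('y-dir yaw',np.degrees(np.arctan2(v[0],-v[1])),np.linalg.norm(v))
```

```text
[[ 0.4405 -0.0913  0.135 ]
 [ 0.4387 -0.0682  0.135 ]
 [ 0.4617 -0.0663  0.135 ]
 [ 0.465  -0.0881  0.135 ]] centre [ 0.4515 -0.0785  0.135 ]
[[ 0.393  -0.119   0.006 ]
 [ 0.3859 -0.0523  0.006 ]
 [ 0.4922 -0.0395  0.006 ]
 [ 0.5009 -0.1057  0.006 ]] centre [ 0.443  -0.0791  0.006 ]
x-dir yaw 7.440973655222023 0.02464582313326569
x-dir yaw 4.887742074255963 0.023116805001911597
x-dir yaw 7.033985972775616 0.10870693056018867
x-dir yaw 6.879817009196894 0.10704110946940457
y-dir yaw 4.599853623836229 0.023176049886632143
y-dir yaw 8.485366740128104 0.022121440321540967
y-dir yaw 6.084250378231168 0.06707362446403954
y-dir yaw 7.509703498351795 0.06677869054878977
```

Wrist view: hook block top centred near (275,177), shank and curl above it towards (265,115), black base tilted. Block centre (0.4515,-0.0785), 24x23 mm against 26x24 given, yaw 7°. I'll turn and then descend.

{"api": "servo_tool", "payload": {
  "motion": [
    [0, 0, 0, 0, 0, -0.105, 1],
    [0, 0, 0, 0, 0, -0.105, 1],
    [0, 0, 0, 0, 0, 0, 1]
  ]
}}

```text
t: 2.1
tcp_pos: [0.4426, -0.0953, 0.2734]
tool_rot: [-0.063, 0.998, 0.004, 0.002]
force: [-0.3, 0.2, 0.8]
finger_gap: 1.002
```

Run:
```python
from h import *
go([.4515,-.0785,.106],7)
```

```text
t 2.1 tcp [ 0.4426 -0.0953  0.2734] gap 1.002 F [-0.3  0.2  0.8] q [-0.47  0.24  1.79  0.01  1.11 -2.17]
 shift now-frame [-10.2  14.4 167.6]  target-frame [-10.9  15.6 167.4] turn [0.007 0.004 0.003]
```

{"api": "servo_tool", "payload": {
  "motion": [
    [-10, 15, 5, 0.007, 0.004, 0.003, 1],
    [0, 0, 30, 0, 0, 0, 1],
    [0, 0, 30, 0, 0, 0, 1],
    [0, 0, 30, 0, 0, 0, 1],
    [0, 0, 0, 0, 0, 0, 1]
  ]
}}

```text
t: 2.52
tcp_pos: [0.4489, -0.0705, 0.178]
tool_rot: [-0.058, 0.998, 0.0, 0.002]
force: [-0.9, -0.2, -0.3]
finger_gap: 1.0
```

Run:
```python
from h import *
go([.4515,-.0785,.106],7)
snap('wrist','w2.png')
```

```text
t 2.52 tcp [ 0.4489 -0.0705  0.178 ] gap 1.0 F [-0.9 -0.2 -0.3] q [-0.4   0.39  1.91  0.    0.85 -2.09]
 shift now-frame [-1.4 -8.3 72. ]  target-frame [-1.6 -8.3 72. ] turn [ 0.     0.003 -0.005]
```

View pics/w2.png

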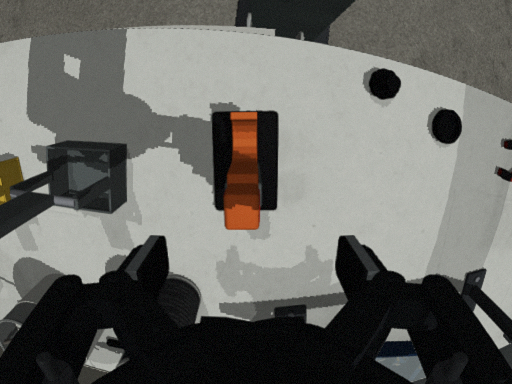

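Hook now upright in the image: block top at about (225-260, 193-228), edges aligned with the tool. Correcting by y -8 and descending.

{"api": "servo_tool", "payload": {
  "motion": [
    [-1, -8, 2, 0, 0, 0, 1],
    [0, 0, 0, 0, 0, 0, 1]
  ]
}}

```text
t: 2.73
tcp_pos: [0.4526, -0.0778, 0.1797]
tool_rot: [-0.059, 0.998, -0.001, 0.004]
force: [0.1, 0.4, 0.9]
finger_gap: 0.997
```

Run:
```python
from h import *
np.set_printoptions(precision=4,suppress=True)
go([.4515,-.0785,.106],7)
s=snap('wrist','w3.png')
hsv=cv2.cvtColor(s['frame'],cv2.COLOR_RGB2HSV);m=cv2.inRange(hsv,(3,130,60),(14,255,255))[:,150:350]
ys,xs=np.nonzero(m);print(ys.min(),ys.max())
for y in range(ys.max()-36,ys.max(),6):
    r=xs[ys==y]+150;print(y,r.min(),r.max()+1,wonz(s,(r.min()+r.max()+1)/2,y,.135))
print(wonz(s,240,ys.max(),.135))
```

```text
t 2.73 tcp [ 0.4526 -0.0778  0.1797] gap 0.997 F [0.1 0.4 0.9] q [-0.42  0.39  1.9   0.    0.85 -2.11]
 shift now-frame [ 1.7 -0.5 73.7]  target-frame [ 1.1 -0.6 73.7] turn [-0.002  0.007 -0.004]
108 223
187 236 271 [ 0.4362 -0.0786  0.135 ]
193 235 271 [ 0.4403 -0.0784  0.135 ]
199 236 271 [ 0.4444 -0.0776  0.135 ]
205 236 271 [ 0.4485 -0.0771  0.135 ]
211 236 271 [ 0.4528 -0.0766  0.135 ]
217 236 271 [ 0.4571 -0.0761  0.135 ]
[ 0.4625 -0.0847  0.135 ]
```

{"api": "servo_tool", "payload": {
  "motion": [
    [0, 0, 25, 0, 0, 0, 1],
    [0, 0, 25, 0, 0, 0, 1],
    [0, 0, 20, 0, 0, 0, 1],
    [0, 0, 0, 0, 0, 0, 1]
  ]
}}

```text
t: 3.12
tcp_pos: [0.4605, -0.081, 0.116]
tool_rot: [-0.057, 0.998, -0.005, 0.014]
force: [-0.2, 0.1, 0.0]
finger_gap: 1.004
```

Run:
```python
from h import *
go([.451,-.0775,.106],7)
```

```text
t 3.12 tcp [ 0.4605 -0.081   0.116 ] gap 1.004 F [-0.2  0.1  0. ] q [-0.42  0.51  1.95  0.    0.66 -2.1 ]
 shift now-frame [9.3 4.7 9.7]  target-frame [ 9.   4.6 10. ] turn [-0.012  0.026 -0.007]
```

{"api": "servo_tool", "payload": {
  "motion": [
    [9, 4, 6, -0.012, 0.026, -0.007, 1],
    [0, 0, 0, 0, 0, 0, 1],
    [0, 0, 0, 0, 0, 0, 1]
  ]
}}

```text
t: 3.37
tcp_pos: [0.4527, -0.0791, 0.1126]
tool_rot: [-0.061, 0.998, -0.001, 0.001]
force: [0.7, -0.6, 0.7]
finger_gap: 0.999
```

Run:
```python
from h import *
go([.451,-.0775,.106],7)
```

```text
t 3.37 tcp [ 0.4527 -0.0791  0.1126] gap 0.999 F [ 0.7 -0.6  0.7] q [-0.42  0.51  1.95 -0.    0.67 -2.11]
 shift now-frame [1.5 1.8 6.6]  target-frame [1.5 1.8 6.6] turn [-0.002  0.003 -0.001]
```

{"api": "servo_tool", "payload": {
  "motion": [
    [1, 2, 5, 0, 0, 0, 1],
    [0, 0, 1, 0, 0, 0, -0.2],
    [0, 0, 0, 0, 0, 0, -1],
    [0, 0, 0, 0, 0, 0, -1],
    [0, 0, 0, 0, 0, 0, -1],
    [0, 0, 0, 0, 0, 0, -1],
    [0, 0, 0, 0, 0, 0, -1]
  ],
  "grip_force": 50
}}

```text
t: 3.95
tcp_pos: [0.4536, -0.0778, 0.1098]
tool_rot: [-0.061, 0.998, -0.003, 0.005]
force: [-0.9, 0.2, 0.3]
finger_gap: 0.274
```

Run:
```python
from h import *
go([.451,-.0775,.25],7)
snap('wrist','w4.png')
```

```text
t 3.95 tcp [ 0.4536 -0.0778  0.1098] gap 0.274 F [-0.9  0.2  0.3] q [-0.41  0.52  1.96 -0.    0.65 -2.11]
 shift now-frame [   1.2   -0.2 -140.2]  target-frame [   2.5    0.6 -140.2] turn [-0.006  0.01  -0.001]
```

View pics/w4.png

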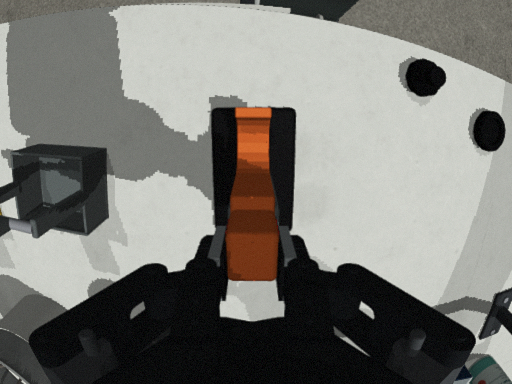

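Gripped: the gap of 0.274 is about 23 mm and the hook is centred between the pads. Lifting.

{"api": "servo_tool", "payload": {
  "motion": [
    [0, 0, -20, -0.006, 0.01, 0, -1],
    [0, 0, -25, 0, 0, 0, -1],
    [0, 0, -30, 0, 0, 0, -1],
    [0, 0, -30, 0, 0, 0, -1],
    [0, 0, -35, 0, 0, 0, -1],
    [0, 0, -35, 0, 0, 0, -1],
    [0, 0, -25, 0, 0, 0, -1],
    [0, 0, 0, 0, 0, 0, -1]
  ]
}}

```text
t: 4.67
tcp_pos: [0.4526, -0.0775, 0.316]
tool_rot: [-0.06, 0.998, 0.002, -0.004]
force: [0.6, 0.2, -0.7]
finger_gap: 0.27
```

```bash
python3 - <<'E'
from h import *
go([.52,.13,.31],12)
s=snap('scene','s5.png');snap('side','d5.png')
E
python3 crop.py s5.png 150 80 140 140 4 s5c.png
python3 crop.py d5.png 170 100 140 140 4 d5c.png
```

```text
t 4.67 tcp [ 0.4526 -0.0775  0.316 ] gap 0.27 F [ 0.6  0.2 -0.7] q [-0.41  0.2   1.71  0.    1.24 -2.11]
 shift now-frame [-91.9 197.9   6.2]  target-frame [-109.1  188.9    6. ] turn [ 0.005 -0.007 -0.089]
```

View pics/s5c.png

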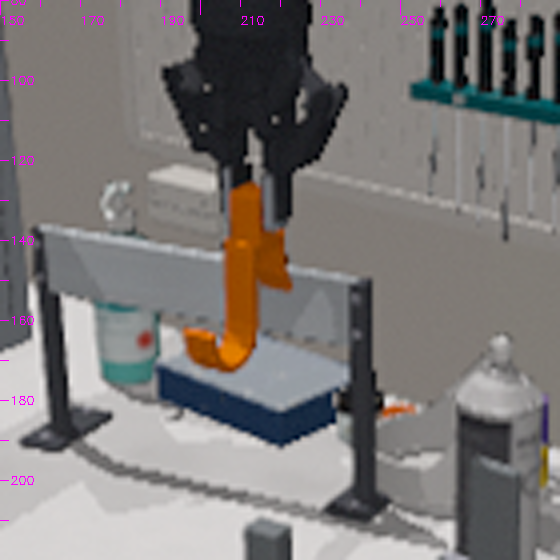

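Hook is free and upright in the gripper, with its curl at (203,168) towards the robot. Moving to in front of the rail.

{"api": "servo_tool", "payload": {
  "motion": [
    [-13, 23, 0, 0.005, -0.007, -0.045, -1],
    [-13, 23, 0, 0, 0, -0.044, -1],
    [-13, 23, 0, 0, 0, 0, -1],
    [-13, 23, 0, 0, 0, 0, -1],
    [-13, 23, 0, 0, 0, 0, -1],
    [-13, 23, 0, 0, 0, 0, -1],
    [-13, 23, 0, 0, 0, 0, -1],
    [-10, 15, 0, 0, 0, 0, -1],
    [0, 0, 0, 0, 0, 0, -1],
    [0, 0, 0, 0, 0, 0, -1]
  ]
}}

```text
t: 5.6
tcp_pos: [0.5045, 0.1239, 0.2867]
tool_rot: [-0.104, 0.994, 0.006, -0.027]
force: [-0.5, 0.1, -0.5]
finger_gap: 0.271
```

```bash
python3 - <<'E'
from h import *
go([.52,.13,.31],12)
s=snap('scene','s6.png');snap('side','d6.png');snap('wrist','w6.png')
E
python3 crop.py s6.png 130 80 140 140 4 s6c.png
python3 crop.py d6.png 190 60 140 140 4 d6c.png
```

```text
t 5.6 tcp [0.5045 0.1239 0.2867] gap 0.271 F [-0.5  0.1 -0.5] q [ 0.02  0.34  1.59  0.01  1.26 -1.76]
 shift now-frame [-15.2   3.2 -24.1]  target-frame [-16.4   2.8 -23.3] turn [ 0.018 -0.053 -0.001]
```

View pics/w6.png

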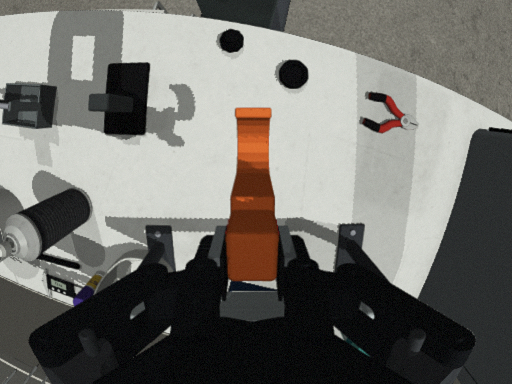

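View pics/d6c.png

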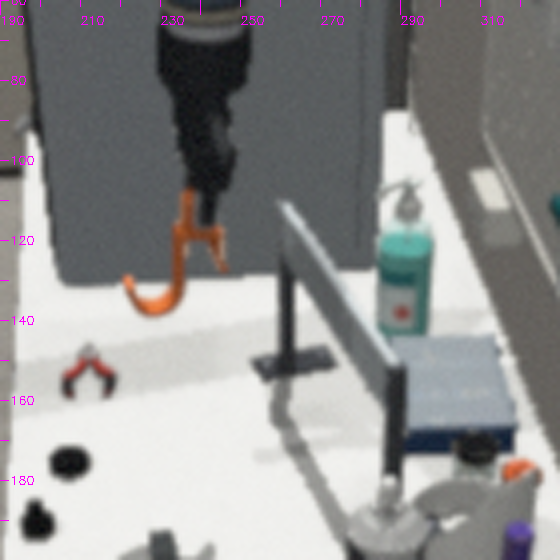

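View pics/s6c.png

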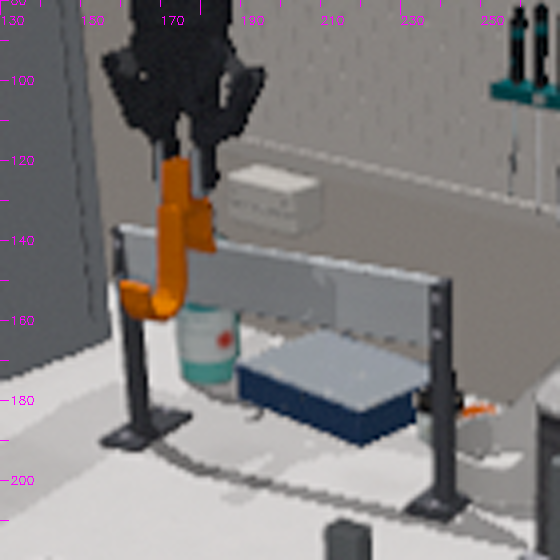

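```bash
python3 - <<'E'
from h import *
np.set_printoptions(precision=4,suppress=True)
for n,f,c in(('side','side0.png',range(116,148,4)),('scene','scene0.png',range(164,238,8))):
    s=snap(n);g=cv2.cvtColor(cv2.imread('pics/'+f),cv2.COLOR_BGR2GRAY).astype(int)
    P=[]
    for k in c:
        if n=='side':
            u0=261+(k-111)*27.5/39; seg=g[k,int(u0)-5:int(u0)+7]; 
            i=np.argmax(seg);w=np.clip(seg-170,0,None).astype(float)
            lo=max(0,i-2);w2=w[lo:i+3];u=int(u0)-5+lo+(w2*np.arange(len(w2))).sum()/max(w2.sum(),1)+.5;p=(u,k+.5)
        else:
            v0=136.8+(k-160)*13/81; seg=g[int(v0)-4:int(v0)+6,k];i=np.argmax(seg[:8]);p=(k+.5,int(v0)-4+i+.5)
        P.append(onz(s,*p,.2)); print(n,np.round(p,1),seg.tolist(),P[-1])
    P=np.array(P);m=np.polyfit(P[:,1],P[:,0],1);print('x=%.4f y + %.4f'%tuple(m),'yaw',-np.degrees(np.arctan(m[0])),'x at y=.157',np.polyval(m,.157))
a=snap('scene');b=snap('side')
print(onz(a,166.4,187.4,.005),onz(a,239.2,206.2,.005),onz(b,263.7,150.8,.005))
E
python3 crop.py w6.png 100 200 300 80 2 w6c.png
```

```text
side [265.  116.5] [91, 93, 106, 121, 153, 195, 199, 150, 107, 94, 91, 92] [0.6099 0.2586 0.2   ]
side [268.  120.5] [106, 107, 108, 124, 163, 201, 197, 150, 107, 92, 87, 93] [0.6174 0.2255 0.2   ]
side [270.6 124.5] [106, 106, 112, 138, 179, 200, 185, 142, 105, 92, 87, 90] [0.6236 0.1936 0.2   ]
side [277.5 128.5] [103, 104, 104, 114, 144, 188, 203, 198, 200, 203, 203, 205] [0.6455 0.1608 0.2   ]
side [280.5 132.5] [101, 104, 109, 124, 165, 200, 218, 227, 233, 235, 235, 236] [0.6522 0.1309 0.2   ]
side [281.4 136.5] [103, 107, 107, 136, 178, 212, 224, 228, 235, 232, 213, 159] [0.6514 0.1028 0.2   ]
side [282.2 140.5] [106, 108, 114, 142, 188, 215, 219, 201, 150, 127, 130, 133] [0.6498 0.0756 0.2   ]
side [284.5 144.5] [107, 106, 119, 151, 192, 210, 190, 142, 127, 145, 151, 152] [0.6539 0.0486 0.2   ]
x=-0.2254 y + 0.6717 yaw 12.700114185237101 x at y=.157 0.6363113756141688
scene [164.5 137.5] [117, 116, 114, 141, 168, 152, 122, 126, 126, 124] [0.5932 0.2823 0.2   ]
scene [172.5 138.5] [118, 117, 116, 113, 166, 164, 122, 125, 127, 126] [0.6024 0.2529 0.2   ]
scene [180.5 140.5] [127
[... 168 characters left out ...]
e [196.5 142.5] [117, 117, 117, 113, 165, 162, 121, 120, 122, 122] [0.6223 0.1596 0.2   ]
scene [204.5 144.5] [110, 117, 117, 113, 174, 182, 141, 122, 125, 124] [0.624 0.125 0.2  ]
scene [212.5 145.5] [117, 118, 114, 144, 173, 155, 124, 125, 126, 127] [0.6327 0.0978 0.2   ]
scene [220.5 147.5] [116, 118, 118, 113, 170, 171, 128, 125, 125, 126] [0.6341 0.0646 0.2   ]
scene [228.5 148.5] [117, 117, 117, 113, 173, 180, 138, 122, 124, 123] [0.6426 0.0382 0.2   ]
scene [236.5 149.5] [117, 118, 117, 116, 141, 171, 156, 124, 128, 127] [0.651  0.0122 0.2   ]
x=-0.2015 y + 0.6510 yaw 11.392216576134697 x at y=.157 0.6193156700214486
[0.5995 0.3032 0.005 ] [0.6458 0.0004 0.005 ] [0.6105 0.3094 0.005 ]
```

```bash
python3 - <<'E'
from h import *
np.set_printoptions(precision=4,suppress=True)
a=snap('scene');b=snap('side');w=snap('wrist','w7.png')
go([.52,.13,.31],12)
print('near foot w',wonz(w,159,226,.006),'far foot w',wonz(w,350.5,224,.006))
print('far foot robot edge: side',onz(b,254.3,152.7,.006),'scene',onz(a,160,191.5,.006))
print('near foot robot edge scene',onz(a,145+459/5,125+419/5,.006))
# TCP projections
s=manip.sense();r=R.from_quat(s['tool_rot']);
for n,o in(('tip',[0,0,0]),('crown-left',[.0155,0,.015]),('curl',[.039+.0025,0,.015+.066])):
    p=s['tcp_pos']+r.apply(o);print(n,p,'scene',proj(a,p),'side',proj(b,p))
E
python3 crop.py w7.png 120 190 270 80 2 w7c.png; python3 crop.py d6.png 205 95 60 55 10 d6d.png;python3 crop.py s6.png 150 110 60 55 10 s6d.png
```

```text
t 6.1 tcp [0.5061 0.1228 0.2896] gap 0.271 F [ 1.2 -0.9 -0.1] q [ 0.02  0.34  1.59  0.01  1.27 -1.76]
 shift now-frame [-14.1   4.6 -21. ]  target-frame [-15.1   4.1 -20.4] turn [ 0.017 -0.046 -0.004]
near foot w [0.632  0.0039 0.006 ] far foot w [0.5692 0.3025 0.006 ]
far foot robot edge: side [0.568  0.2979 0.006 ] scene [0.5605 0.2934 0.006 ]
near foot robot edge scene [ 0.6251 -0.0065  0.006 ]
tip [0.5061 0.1228 0.2896] scene [176.331  126.5431] side [240.1228 114.0074]
crown-left [0.4902 0.1198 0.2754] scene [173.4536 132.6323] side [235.8201 118.3506]
curl [0.4616 0.1149 0.2106] scene [169.085  156.1791] side [228.8011 135.5195]
```

View pics/d6d.png

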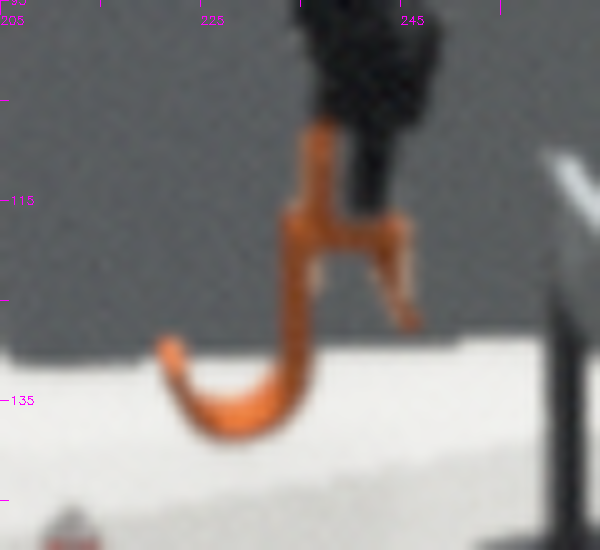

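View pics/s6d.png

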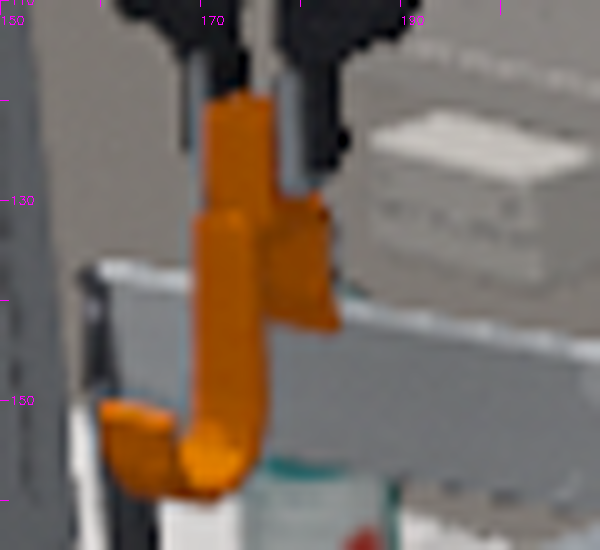

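View pics/w7c.png

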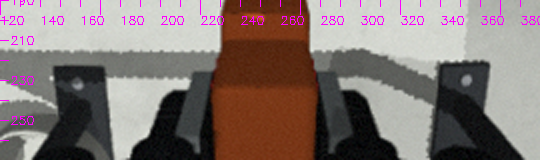

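Side and wrist agree on the far foot's front edge (x 0.568 and 0.569); the scene camera reads about 8 mm short there, so I rely on side. The rail middle is (0.631,0.157), yaw about 12°, and the feet are 305 mm apart (290 free plus a post). Moving above it.

{"api": "servo_tool", "payload": {
  "motion": [
    [0, 0, -12, 0.017, -0.046, -0.004, -1],
    [-10, 3, -8, 0, 0, 0, -1],
    [-15, 3, 0, 0, 0, 0, -1],
    [-15, 3, 0, 0, 0, 0, -1],
    [-15, 0, 0, 0, 0, 0, -1],
    [-15, 0, 0, 0, 0, 0, -1],
    [0, 0, 0, 0, 0, 0, -1]
  ]
}}

```text
t: 6.68
tcp_pos: [0.5747, 0.145, 0.3125]
tool_rot: [-0.103, 0.995, -0.0, 0.002]
force: [0.1, -0.2, -0.8]
finger_gap: 0.265
```

Run:
```python
from h import *
go([.633,.157,.29],12)
```

```text
t 6.68 tcp [0.5747 0.145  0.3125] gap 0.265 F [ 0.1 -0.2 -0.8] q [ 0.06  0.4   1.42 -0.    1.32 -1.72]
 shift now-frame [-59.4  -0.2  22.7]  target-frame [-59.5  -0.4  22.5] turn [-0.001  0.004 -0.003]
```

{"api": "servo_tool", "payload": {
  "motion": [
    [-15, 0, 2, 0, 0.004, 0, -1],
    [-15, 0, 3, 0, 0, 0, -1],
    [-15, 0, 3, 0, 0, 0, -1],
    [-14, 0, 3, 0, 0, 0, -1],
    [0, 0, 0, 0, 0, 0, -1],
    [0, 0, 0, 0, 0, 0, -1]
  ]
}}

```text
t: 7.18
tcp_pos: [0.6303, 0.1559, 0.3011]
tool_rot: [-0.102, 0.995, -0.001, -0.003]
force: [-0.5, 0.4, -0.7]
finger_gap: 0.269
```

```bash
python3 - <<'E'
from h import *
go([.633,.157,.27],12)
s=snap('scene','s8.png');snap('side','d8.png');w=snap('wrist','w8.png')
E
python3 crop.py s8.png 150 90 100 100 6 s8c.png
python3 crop.py d8.png 230 80 80 80 7 d8c.png
```

```text
t 7.18 tcp [0.6303 0.1559 0.3011] gap 0.269 F [-0.5  0.4 -0.7] q [ 0.07  0.5   1.28 -0.    1.37 -1.7 ]
 shift now-frame [-3.   0.6 31.1]  target-frame [-2.8  0.5 31.1] turn [-0.001 -0.006 -0.004]
```

View pics/d8c.png

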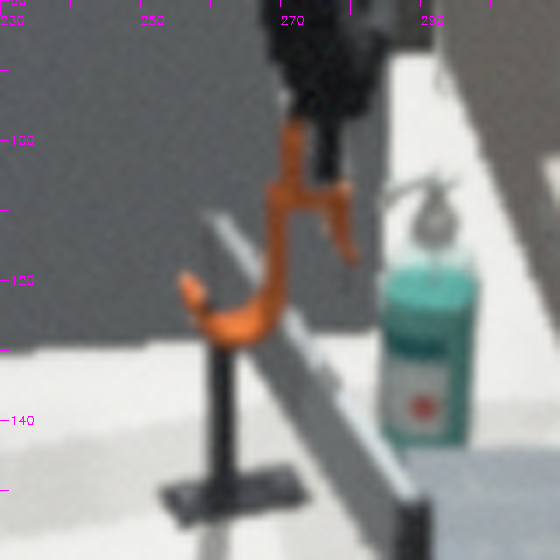

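View pics/s8c.png

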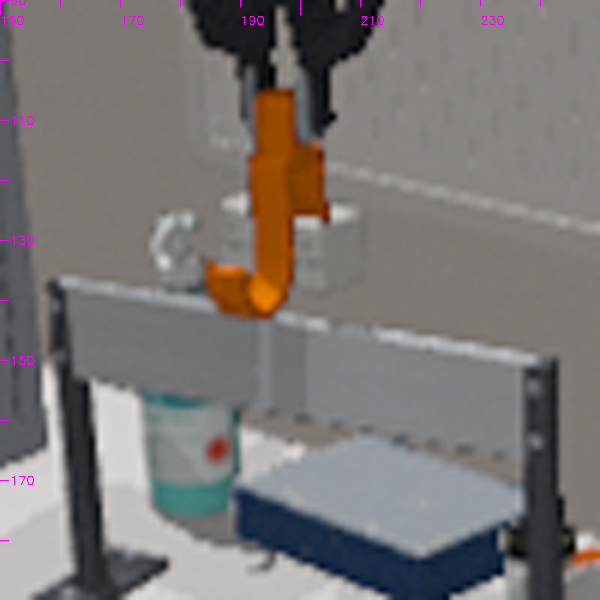

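View pics/w8.png

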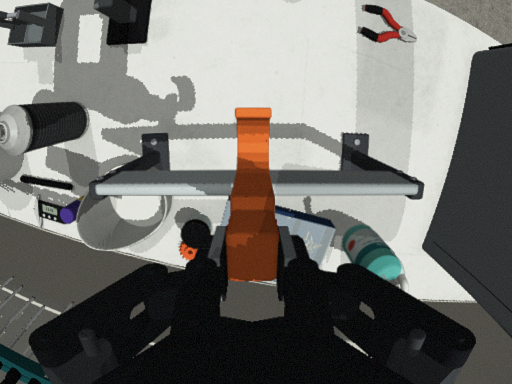

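The wrist picture (w8) shows the rail's bright top edge across (95..420, 185-195), with the hook in front of it. I'll measure the rail directly from that.

```bash
python3 - <<'E'
from h import *
np.set_printoptions(precision=4,suppress=True)
s=snap('wrist');g=cv2.cvtColor(s['frame'],cv2.COLOR_RGB2GRAY).astype(int)
P=[]
for u in list(range(120,221,20))+list(range(290,401,20)):
    print(u,g[166:202:1,u].tolist()) if u in(140,340) else 0
    c=g[176:202,u]; 
    d=np.diff(c);top=176+np.argmax(d)+1;
    bot=top+3+np.argmax(-np.sign(g[top+4:top+16,u]-g[top+3:top+15,u])*abs(g[top+4:top+16,u]-g[top+3:top+15,u]))+1
    a=wonz(s,u+.5,top,.2);b=wonz(s,u+.5,bot,.2);P.append((a+b)/2);print(u,top,bot,a[:2],b[:2],np.linalg.norm(a-b))
P=np.array(P);m=np.polyfit(P[:,1],P[:,0],1);print(m,-np.degrees(np.arctan(m[0])),np.polyval(m,.157))
e1=wonz(s,92,189,.2);e2=wonz(s,421,189,.2);print(e1,e2,(e1+e2)/2,np.linalg.norm(e1-e2))
go([.633,.157,.27],12)
E
python3 crop.py w8.png 80 160 350 50 2 w8c.png
```

```text
120 198 211 [0.6636 0.0391] [0.6765 0.0399] 0.012910775521441766
140 [27, 34, 30, 30, 46, 73, 82, 81, 87, 82, 79, 82, 83, 81, 81, 81, 86, 107, 144, 174, 187, 201, 207, 204, 203, 207, 201, 188, 193, 188, 224, 228, 227, 228, 225, 227]
140 184 193 [0.6462 0.0579] [0.6546 0.0587] 0.008413180726667312
160 184 195 [0.6424 0.0766] [0.6524 0.0778] 0.010118599047794212
180 184 199 [0.6387 0.0946] [0.6523 0.0964] 0.013658695124187612
200 191 199 [0.6413 0.1129] [0.6485 0.114 ] 0.007257552063013254
220 195 199 [0.6413 0.1306] [0.6449 0.1312] 0.0036175711488333133
290 184 193 [0.6195 0.1874] [0.6273 0.1893] 0.008018474823325517
310 201 208 [0.6308 0.2084] [0.6371 0.2101] 0.006506399376395007
330 196 209 [0.6228 0.225 ] [0.6345 0.2284] 0.012179371553133476
350 196 202 [0.6191 0.2434] [0.6245 0.2451] 0.005666107585690157
370 196 210 [0.6152 0.2628] [0.6281 0.2672] 0.013627741703075765
390 183 193 [0.5992 0.279 ] [0.6083 0.2822] 0.009631433255023478
[-0.193   0.6672] 10.92147090506335 0.6369442866592234
[0.6613 0.0079 0.2   ] [0.5977 0.3147 0.2   ] [0.6295 0.1613 0.2   ] 0.3133496460005659
t 7.38 tcp [0.6302 0.156  0.3017] gap 0.266 F [-0.5 -1.2 -1.6] q [ 0.07  0.5   1.28 -0.    1.37 -1.7 ]
 shift now-frame [-3.1  0.5 31.7]  target-frame [-3.   0.4 31.7] turn [-0.001 -0.005 -0.004]
```

View pics/w8c.png

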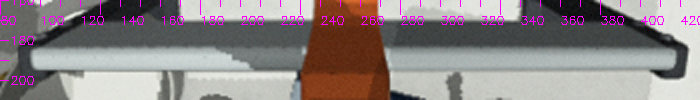

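Run:
```python
from h import *
np.set_printoptions(precision=4,suppress=True)
s=snap('wrist');st=manip.sense();r=R.from_quat(st['tool_rot'])
zt=st['tcp_pos'][2]-.0148+.04
a=wonz(s,252,281,zt);b=wonz(s,252,229,zt)
for p in(a,b): print(r.inv().apply(p-st['tcp_pos'])*1e3)
# curl tip top, z=-66+27 => -39
p=wonz(s,254,109,st['tcp_pos'][2]-.0148-.039);print('tip',r.inv().apply(p-st['tcp_pos'])*1e3)
```

```text
[ -8.909    0.0256 -25.2392]
[ 17.7546   0.044  -25.1228]
tip [67.0835  1.5019 54.0913]
```

Rail middle is (0.630,0.160) from the wrist and (0.631,0.157) from side, with matching yaw. The hook sits about 3 mm towards the robot of the TCP. Descending.

{"api": "servo_tool", "payload": {
  "motion": [
    [-3, 1, 10, -0.001, -0.005, -0.004, -1],
    [0, 0, 12, 0, 0, 0, -1],
    [0, 0, 12, 0, 0, 0, -1],
    [0, 0, 6, 0, 0, 0, -1],
    [0, 0, 0, 0, 0, 0, -1]
  ]
}}

```text
t: 7.85
tcp_pos: [0.6322, 0.1579, 0.2608]
tool_rot: [-0.105, 0.994, -0.0, 0.002]
force: [0.3, 0.3, -1.4]
finger_gap: 0.269
```

```bash
python3 - <<'E'
from h import *
go([.633,.158,.215],12)
s=snap('scene','s9.png');snap('side','d9.png')
E
python3 crop.py d9.png 230 90 70 70 8 d9c.png
```

```text
t 7.85 tcp [0.6322 0.1579 0.2608] gap 0.269 F [ 0.3  0.3 -1.4] q [ 0.07  0.53  1.33  0.    1.27 -1.71]
 shift now-frame [-0.6  0.  45.9]  target-frame [-0.8 -0.  45.8] turn [-0.001  0.004  0.001]
```

View pics/d9c.png

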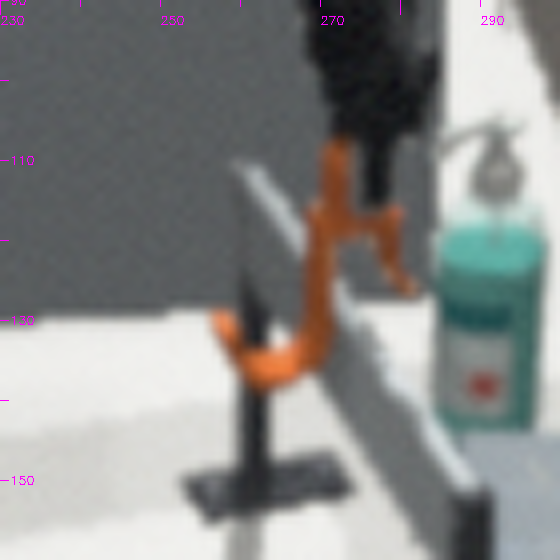

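Slot (between x = 270 and 278 px) is above the rail's top line. Lowering in small steps.

{"api": "servo_tool", "payload": {
  "motion": [
    [-1, 0, 10, 0, 0.004, 0, -1],
    [0, 0, 10, 0, 0, 0, -1],
    [0, 0, 8, 0, 0, 0, -1],
    [0, 0, 0, 0, 0, 0, -1]
  ]
}}

```text
t: 8.28
tcp_pos: [0.6356, 0.1584, 0.2337]
tool_rot: [-0.105, 0.994, -0.0, 0.004]
force: [-0.3, -0.5, -0.6]
finger_gap: 0.27
```

```bash
python3 - <<'E'
from h import *
go([.633,.158,.215],12)
s=snap('scene','s10.png');snap('side','d10.png')
E
python3 crop.py d10.png 240 100 50 50 11 d10c.png;python3 crop.py s10.png 165 90 60 80 7 s10c.png
```

```text
t 8.28 tcp [0.6356 0.1584 0.2337] gap 0.27 F [-0.3 -0.5 -0.6] q [ 0.07  0.56  1.35 -0.    1.22 -1.71]
 shift now-frame [ 2.8  0.2 18.7]  target-frame [ 2.6  0.2 18.7] turn [-0.001  0.007  0.001]
```

View pics/d10c.png

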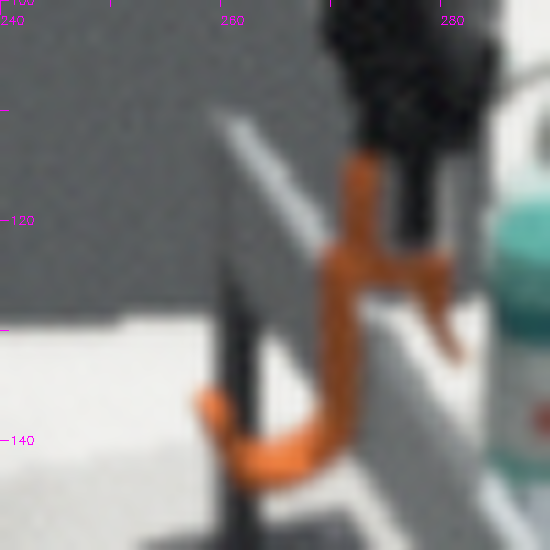

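View pics/s10c.png

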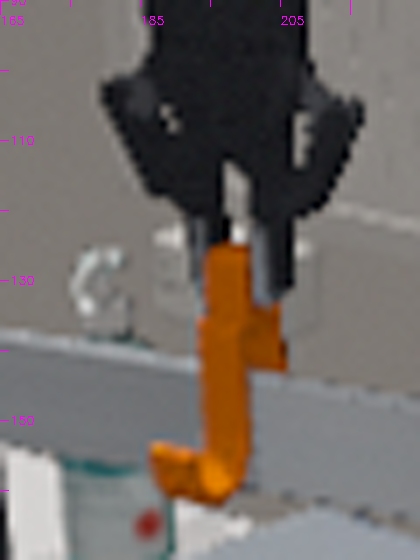

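{"api": "servo_tool", "payload": {
  "motion": [
    [3, 0, 8, 0, 0.007, 0, -1],
    [0, 0, 5, 0, 0, 0, -1],
    [0, 0, 3, 0, 0, 0, -1],
    [0, 0, 0, 0, 0, 0, -1]
  ]
}}

```text
t: 8.72
tcp_pos: [0.634, 0.1577, 0.2186]
tool_rot: [-0.105, 0.994, -0.001, 0.002]
force: [0.2, 0.0, -1.8]
finger_gap: 0.269
```

```bash
python3 - <<'E'
from h import *
go([.633,.158,.215],12)
s=snap('scene','s11.png');snap('side','d11.png')
E
python3 crop.py d11.png 240 100 50 50 11 d11c.png;python3 crop.py s11.png 165 90 60 80 7 s11c.png
```

```text
t 8.72 tcp [0.634  0.1577 0.2186] gap 0.269 F [ 0.2  0.  -1.8] q [ 0.07  0.58  1.37 -0.    1.19 -1.71]
 shift now-frame [0.9 0.5 3.6]  target-frame [0.9 0.5 3.6] turn [-0.002  0.004  0.001]
```

View pics/d11c.png

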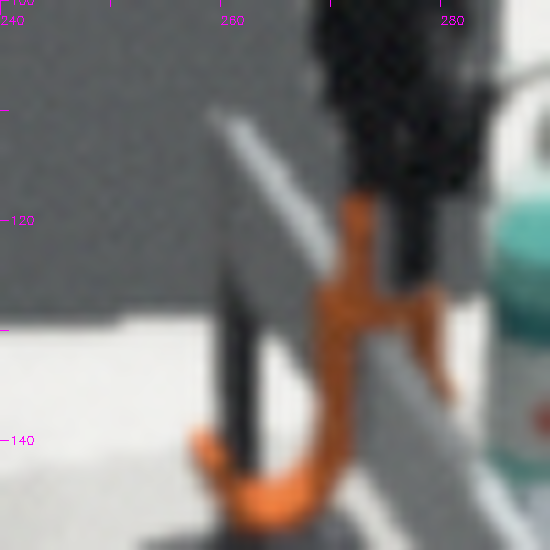

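View pics/s11c.png

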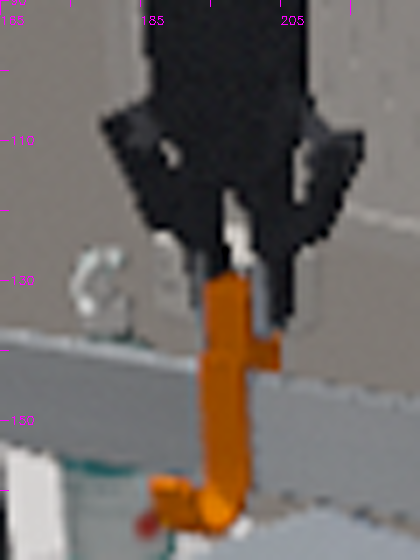

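{"api": "servo_tool", "payload": {
  "motion": [
    [1, 0, 3, 0, 0.004, 0, -1],
    [0, 0, 2, 0, 0, 0, -1],
    [0, 0, 0, 0, 0, 0, -1]
  ]
}}

```text
t: 9.07
tcp_pos: [0.6341, 0.1577, 0.2149]
tool_rot: [-0.105, 0.994, -0.001, 0.001]
force: [0.6, -0.2, 0.0]
finger_gap: 0.274
```

Run:
```python
from h import *
go([.633,.158,.213],12)
```

```text
t 9.07 tcp [0.6341 0.1577 0.2149] gap 0.274 F [ 0.6 -0.2  0. ] q [ 0.07  0.58  1.38 -0.    1.18 -1.71]
 shift now-frame [1.1 0.6 1.9]  target-frame [1.1 0.6 1.9] turn [-0.002  0.003  0.001]
```

{"api": "servo_tool", "payload": {
  "motion": [
    [0, 0, 2, 0, 0, 0, -1],
    [0, 0, 1, 0, 0, 0, -1]
  ]
}}

```text
t: 9.23
tcp_pos: [0.6347, 0.1577, 0.2148]
tool_rot: [-0.105, 0.994, -0.001, 0.003]
force: [-0.4, 0.4, -0.8]
finger_gap: 0.273
```

{"api": "servo_tool", "payload": {
  "motion": [
    [0, 0, 0, 0, 0, 0, -0.35],
    [0, 0, 0, 0, 0, 0, -0.2],
    [0, 0, 0, 0, 0, 0, -0.1],
    [0, 0, 0, 0, 0, 0, 0.1],
    [0, 0, 0, 0, 0, 0, 0.3],
    [0, 0, 0, 0, 0, 0, 0.3]
  ]
}}

```text
t: 9.73
tcp_pos: [0.6352, 0.1578, 0.2152]
tool_rot: [-0.105, 0.994, -0.001, 0.003]
force: [0.8, -0.3, -0.3]
finger_gap: 0.652
```

```bash
python3 - <<'E'
from h import *
go([.633,.158,.213],12)
s=snap('scene','s12.png');snap('side','d12.png');snap('wrist','w12.png')
E
python3 crop.py d12.png 240 100 50 50 11 d12c.png;python3 crop.py s12.png 165 90 60 80 7 s12c.png
```

```text
t 9.73 tcp [0.6352 0.1578 0.2152] gap 0.652 F [ 0.8 -0.3 -0.3] q [ 0.07  0.58  1.38 -0.    1.18 -1.71]
 shift now-frame [2.1 0.7 2.1]  target-frame [2.1 0.7 2.2] turn [-0.003  0.007  0.001]
```

View pics/d12c.png

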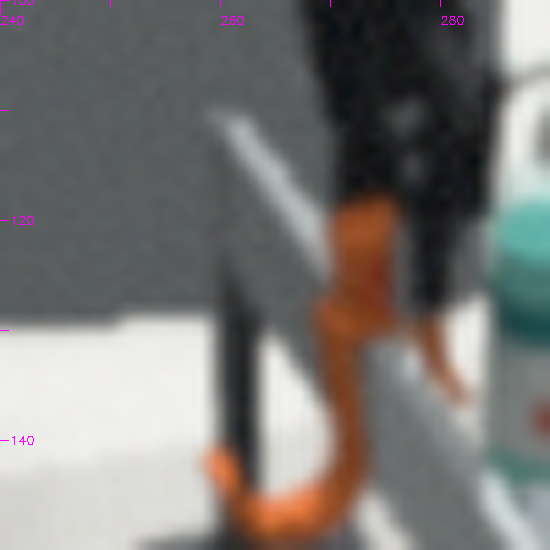

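View pics/w12.png

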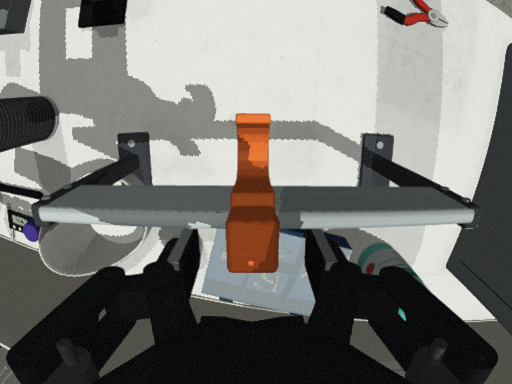

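Wrist view (w12): the hook straddles the rail at (252,215), just past mid-length, with its curl at (253,120) towards the robot and the pads clear. Retreating upward.

{"api": "servo_tool", "payload": {
  "motion": [
    [0, 0, -8, 0, 0, 0, 0.4],
    [0, 0, -15, 0, 0, 0, 0.6],
    [0, 0, -25, 0, 0, 0, 1],
    [0, 0, -30, 0, 0, 0, 1],
    [0, 0, -15, 0, 0, 0, 1],
    [0, 0, 0, 0, 0, 0, 1],
    [0, 0, 0, 0, 0, 0, 1]
  ]
}}

```text
t: 10.47
tcp_pos: [0.6338, 0.1579, 0.3129]
tool_rot: [-0.105, 0.994, -0.001, 0.002]
force: [-0.3, -0.7, -0.5]
finger_gap: 0.999
```

```bash
python3 - <<'E'
from h import *
go([.633,.158,.213],12)
s=snap('scene','s13.png');snap('side','d13.png');snap('wrist','w13.png')
E
python3 crop.py d13.png 240 100 50 50 11 d13c.png;python3 crop.py s13.png 165 90 60 80 7 s13c.png
```

```text
t 10.47 tcp [0.6338 0.1579 0.3129] gap 0.999 F [-0.3 -0.7 -0.5] q [ 0.07  0.49  1.26 -0.    1.39 -1.71]
 shift now-frame [ 1.1  0.6 99.9]  target-frame [ 0.7  0.3 99.9] turn [-0.003  0.003  0.001]
```

View pics/d13c.png

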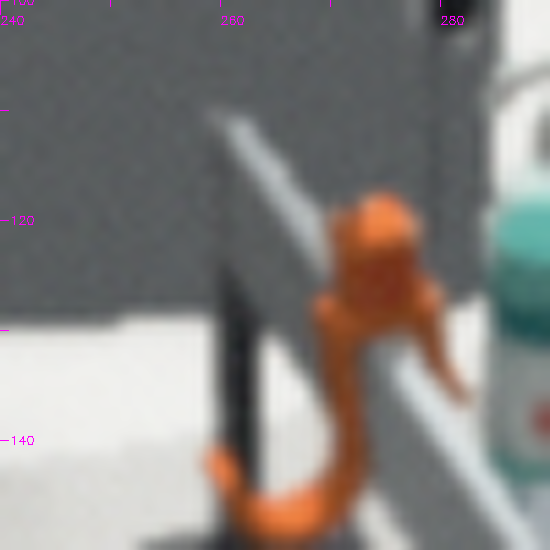

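View pics/s13c.png

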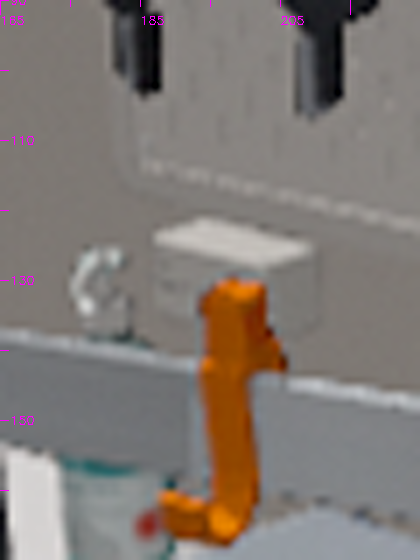

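View pics/w13.png

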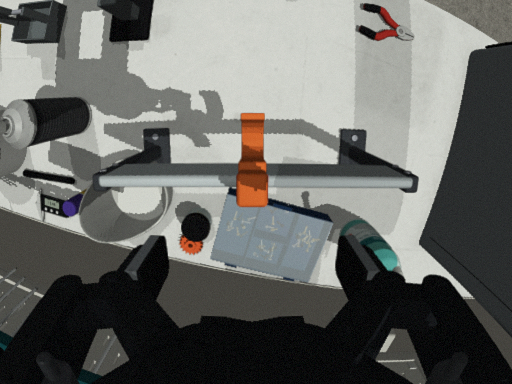

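```bash
python3 crop.py w13.png 220 100 65 115 6 w13c.png; python3 crop.py d13.png 250 110 40 45 12 d13d.png
```

```text
(no output)
```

View pics/w13c.png

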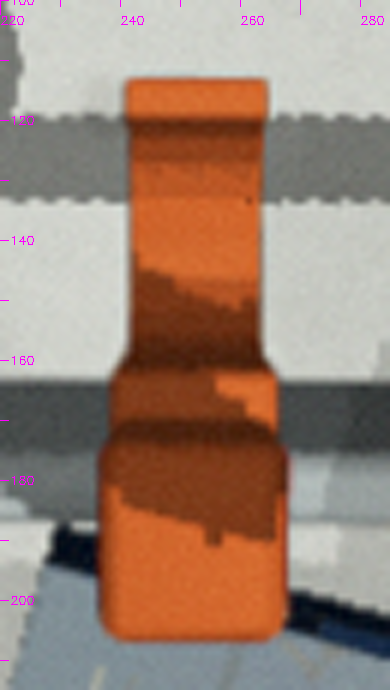

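View pics/d13d.png

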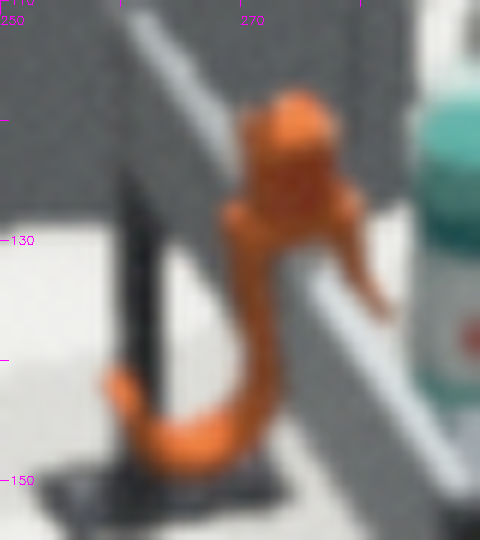

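Run:
```python
from h import *
np.set_printoptions(precision=4,suppress=True)
b=snap('side');w=snap('wrist');
def T(pw,ps):
    o1,d1=wray(w,*pw);o2,d2=ray(b,*ps);t=np.linalg.lstsq(np.c_[d1,-d2],o2-o1,rcond=None)[0];A=o1+t[0]*d1;B=o2+t[1]*d2
    return (A+B)/2,np.linalg.norm(A-B)*1e3
print('tip',T((251.5,116.5),(259.6,141.2)))
print('block top',T((252,189.5),(274.6,119.8)))
for z in(.15,.155,.16): print(z,wonz(w,251.5,113,z),wonz(w,251.5,120,z),np.linalg.norm(wonz(w,241,116.5,z)-wonz(w,264.5,116.5,z)))
for z in(.235,.24):print(z,wonz(w,252,173,z),wonz(w,252,206,z),np.linalg.norm(wonz(w,236.5,190,z)-wonz(w,268,190,z)))
c,sn=np.cos(np.radians(12)),np.sin(np.radians(12))
def rl(p): d=np.array(p)[:2]-[.630,.158];return d@[c,sn],d@[-sn,c],p[2]-.2
for nm,p in(('tip',T((251.5,116.5),(259.6,141.2))[0]),('blk',T((252,189.5),(274.6,119.8))[0])):print(nm,np.round(rl(p),4))
# predicted for leans (bottom to +x): rotate about y
for th in(0,5,10,13):
    t=np.radians(th)
    for ox in(-7,0,7):
        f=lambda x,z:(round(ox+x*np.cos(t)-z*np.sin(t),1),round(z*np.cos(t)+x*np.sin(t),1))
        print(th,ox,'tip',f(-61.5,-39),'curl',f(-39,-66),'blk',f(0,40))
```

```text
tip (array([0.5757, 0.145 , 0.1593]), np.float64(0.49535326368552973))
block top (array([0.6294, 0.1563, 0.2389]), np.float64(7.5284166806646935))
0.15 [0.5723 0.1443 0.15  ] [0.5793 0.1458 0.15  ] 0.023711601097764656
0.155 [0.5722 0.1443 0.155 ] [0.579  0.1458 0.155 ] 0.023319850411634736
0.16 [0.5721 0.1443 0.16  ] [0.5788 0.1457 0.16  ] 0.022928099725504844
0.235 [0.614  0.1538 0.235 ] [0.6396 0.1592 0.235 ] 0.024029094544318813
0.24 [0.6129 0.1536 0.24  ] [0.6379 0.1589 0.24  ] 0.02347704769262886
tip [-0.0558 -0.0014 -0.0407]
blk [-0.0009 -0.0015  0.0389]
0 -7 tip (np.float64(-68.5), np.float64(-39.0)) curl (np.float64(-46.0), np.float64(-66.0)) blk (np.float64(-7.0), np.float64(40.0))
0 0 tip (np.float64(-61.5), np.float64(-39.0)) curl (np.float64(-39.0), np.float64(-66.0)) blk (np.float64(0.0), np.float64(40.0))
0 7 tip (np.float64(-54.5), np.float64(-39.0)) curl (np.float64(-32.0), np.float64(-66.0)) blk (np.float64(7.0), np.float64(40.0))
5 -7 tip (np.float64(-64.9), np.float64(-44.2)) curl (np.float64(-40.1), np.float64(-69.1)) blk (np.float64(-10.5), np.float64(39.8))
5 0
[... 360 characters left out ...]
.float64(-13.9), np.float64(39.4))
10 0 tip (np.float64(-53.8), np.float64(-49.1)) curl (np.float64(-26.9), np.float64(-71.8)) blk (np.float64(-6.9), np.float64(39.4))
10 7 tip (np.float64(-46.8), np.float64(-49.1)) curl (np.float64(-19.9), np.float64(-71.8)) blk (np.float64(0.1), np.float64(39.4))
13 -7 tip (np.float64(-58.2), np.float64(-51.8)) curl (np.float64(-30.2), np.float64(-73.1)) blk (np.float64(-16.0), np.float64(39.0))
13 0 tip (np.float64(-51.2), np.float64(-51.8)) curl (np.float64(-23.2), np.float64(-73.1)) blk (np.float64(-9.0), np.float64(39.0))
13 7 tip (np.float64(-44.2), np.float64(-51.8)) curl (np.float64(-16.2), np.float64(-73.1)) blk (np.float64(-2.0), np.float64(39.0))
```

Hook hangs with about 5° lean: tip at (0.576,0.145,0.157), so the curl's deepest point is about (0.600,0.150,0.131). Now over to the yellow pail.

Run:
```python
from h import *
a=snap('scene');b=snap('side')
print('bottle top',tri(a,(275,164.5),b,(287.3,180)))
go([.50,-.42,.32],16)
go([.50,-.1,.33],12)
```

```text
bottle top (array([ 0.63155777, -0.1495119 ,  0.19600488]), np.float64(0.0024574589474629606))
t 10.82 tcp [0.6329 0.1577 0.3104] gap 1.001 F [-0.3 -0.5  0.8] q [ 0.07  0.5   1.26 -0.    1.39 -1.71]
 shift now-frame [ 250.7 -537.2   -8.2]  target-frame [ 287.  -518.7   -9.6] turn [-0.002 -0.002 -0.069]
t 10.82 tcp [0.6329 0.1577 0.3104] gap 1.001 F [-0.3 -0.5  0.8] q [ 0.07  0.5   1.26 -0.    1.39 -1.71]
 shift now-frame [ 183.9 -224.3  -18.9]  target-frame [ 183.6 -224.5  -19.6] turn [-0.002 -0.001  0.001]
```

{"api": "servo_tool", "payload": {
  "motion": [
    [17, -34, -3, 0, 0, 0, 1],
    [17, -34, -3, 0, 0, 0, 1],
    [17, -34, -3, 0, 0, 0, 1],
    [17, -34, -3, 0, 0, 0, 1],
    [17, -34, -3, 0, 0, 0, 1],
    [17, -34, -3, 0, 0, 0, 1],
    [17, -34, -3, 0, 0, 0, 1],
    [17, -34, -3, 0, 0, 0, 1]
  ]
}}

```text
t: 11.48
tcp_pos: [0.5547, -0.1386, 0.3274]
tool_rot: [-0.113, 0.994, 0.002, -0.005]
force: [0.1, 0.1, 0.2]
finger_gap: 1.002
```

Run:
```python
from h import *
go([.50,-.42,.32],16)
```

```text
t 11.48 tcp [ 0.5547 -0.1386  0.3274] gap 1.002 F [0.1 0.1 0.2] q [-0.44  0.36  1.44 -0.    1.35 -2.24]
 shift now-frame [ 116.5 -261.9    7. ]  target-frame [ 130.1 -255.4    7.4] turn [ 0.006 -0.01  -0.052]
```

{"api": "servo_tool", "payload": {
  "motion": [
    [18, -34, 1, 0.006, -0.01, -0.052, 1],
    [18, -34, 1, 0, 0, 0, 1],
    [18, -34, 1, 0, 0, 0, 1],
    [18, -34, 1, 0, 0, 0, 1],
    [18, -34, 1, 0, 0, 0, 1],
    [15, -32, 1, 0, 0, 0, 1],
    [12, -22, 0, 0, 0, 0, 1],
    [0, 0, 0, 0, 0, 0, 1],
    [0, 0, 0, 0, 0, 0, 1]
  ]
}}

```text
t: 12.23
tcp_pos: [0.4931, -0.4062, 0.3151]
tool_rot: [-0.135, 0.991, 0.002, -0.002]
force: [-0.3, 1.1, 0.2]
finger_gap: 0.996
```

Run:
```python
from h import *
go([.50,-.42,.32],16)
snap('wrist','w14.png')
```

```text
t 12.23 tcp [ 0.4931 -0.4062  0.3151] gap 0.996 F [-0.3  1.1  0.2] q [-0.86  0.47  1.29 -0.    1.39 -2.7 ]
 shift now-frame [ -3.  -15.2  -5. ]  target-frame [ -2.8 -15.2  -4.9] turn [ 0.004 -0.004 -0.009]
```

View pics/w14.png

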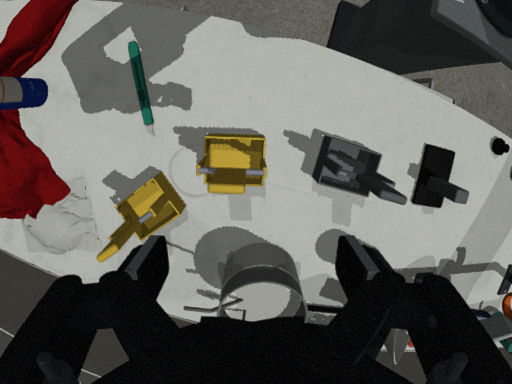

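Wrist view: target yellow pail at (232,165), its tab top at (227,189); the other yellow pail is at (150,205), and the grey one at (350,165).

```bash
python3 crop.py w14.png 185 120 95 85 8 w14c.png
```

```text
(no output)
```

View pics/w14c.png

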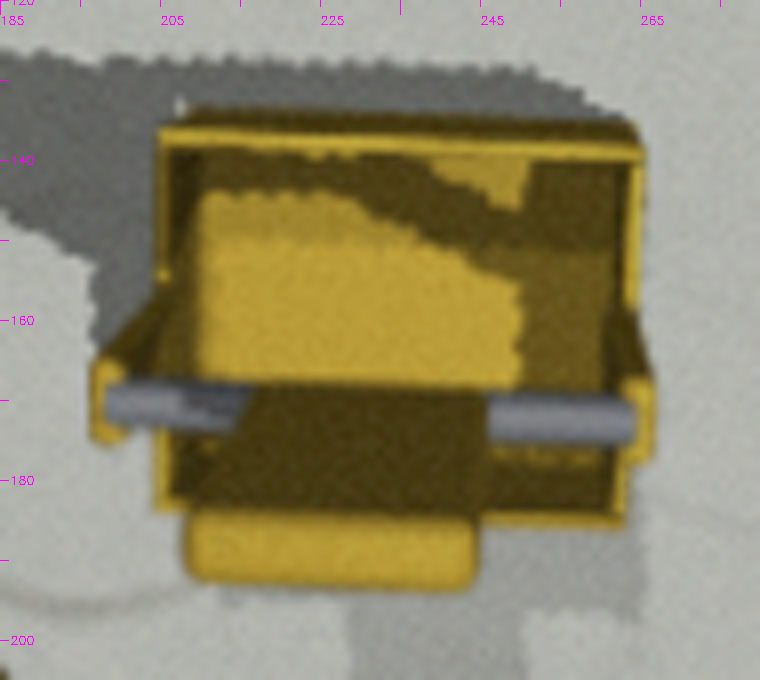

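Run:
```python
from h import *
np.set_printoptions(precision=4,suppress=True)
s=snap('wrist')
f=lambda x,y,z:wonz(s,185+x/8,120+y/8,z)
c=[f(*p,.189) for p in((190,515),(480,518),(472,590),(185,578))]
print(np.array(c),'ctr',np.mean(c,0))
a=(c[0]+c[3])/2;b=(c[1]+c[2])/2;v=b-a;print('tab',np.degrees(np.arctan2(-v[0],v[1])),np.linalg.norm(v))
a=f(115,404,.113);b=f(630,418,.113);v=b-a;print('rod',a,b,(a+b)/2,np.degrees(np.arctan2(-v[0],v[1])),np.linalg.norm(v))
a=f(162,135,.045);b=f(643,152,.045);v=b-a;print('rim',a,b,np.degrees(np.arctan2(-v[0],v[1])),np.linalg.norm(v))
go([.50,-.42,.32],16)
```

```text
[[ 0.5064 -0.4439  0.189 ]
 [ 0.4978 -0.4109  0.189 ]
 [ 0.5065 -0.4095  0.189 ]
 [ 0.5141 -0.4427  0.189 ]] ctr [ 0.5062 -0.4268  0.189 ]
tab 13.848280591933158 0.03408979233892424
rod [ 0.5151 -0.4642  0.113 ] [ 0.497  -0.3895  0.113 ] [ 0.506  -0.4269  0.113 ] 13.664078375812569 0.07692621971391496
rim [ 0.4834 -0.4751  0.045 ] [ 0.4644 -0.3933  0.045 ] 13.033862738974468 0.08399398786265386
t 12.33 tcp [ 0.4935 -0.4048  0.3153] gap 0.999 F [-0.6  0.9  0.3] q [-0.86  0.47  1.29 -0.    1.39 -2.7 ]
 shift now-frame [ -2.2 -16.3  -4.7]  target-frame [ -2.1 -16.4  -4.7] turn [ 0.004 -0.005 -0.007]
```

Pail tab centre is (0.506,-0.427), yaw 13.7°, with the rod midpoint on the same point; tab 34 mm against 36 given. Aligning and descending.

{"api": "servo_tool", "payload": {
  "motion": [
    [-7, -23, 0, 0.004, -0.005, 0.033, 1],
    [0, 0, 10, 0, 0, 0, 1],
    [0, 0, 25, 0, 0, 0, 1],
    [0, 0, 25, 0, 0, 0, 1],
    [0, 0, 10, 0, 0, 0, 1],
    [0, 0, 0, 0, 0, 0, 1],
    [0, 0, 0, 0, 0, 0, 1]
  ]
}}

```text
t: 12.92
tcp_pos: [0.5113, -0.414, 0.2445]
tool_rot: [-0.126, 0.992, 0.001, 0.001]
force: [0.4, 0.2, -0.3]
finger_gap: 0.999
```

Run:
```python
from h import *
go([.506,-.427,.158],13.7)
```

```text
t 12.92 tcp [ 0.5113 -0.414   0.2445] gap 0.999 F [ 0.4  0.2 -0.3] q [-0.85  0.56  1.33  0.    1.25 -2.68]
 shift now-frame [  8.6 -11.5  86.5]  target-frame [  8.2 -11.4  86.5] turn [0.002 0.003 0.013]
```

{"api": "servo_tool", "payload": {
  "motion": [
    [8, -11, 5, 0.002, 0.003, 0.013, 1],
    [0, 0, 0, 0, 0, 0, 1],
    [0, 0, 0, 0, 0, 0, 1]
  ]
}}

```text
t: 13.17
tcp_pos: [0.5076, -0.4271, 0.2422]
tool_rot: [-0.12, 0.993, -0.002, 0.001]
force: [-0.4, -0.2, 0.6]
finger_gap: 1.002
```

```bash
python3 - <<'E'
from h import *
np.set_printoptions(precision=4,suppress=True)
go([.506,-.427,.158],13.7)
s=snap('wrist','w15.png')
m=cv2.inRange(cv2.cvtColor(s['frame'],cv2.COLOR_RGB2HSV),(18,120,120),(32,255,255))
E
python3 crop.py w15.png 180 130 130 120 6 w15c.png
```

```text
t 13.17 tcp [ 0.5076 -0.4271  0.2422] gap 1.002 F [-0.4 -0.2  0.6] q [-0.87  0.57  1.32 -0.    1.25 -2.68]
 shift now-frame [ 1.6  0.8 84.2]  target-frame [ 1.5  0.5 84.2] turn [-0.004  0.001  0.001]
```

View pics/w15c.png

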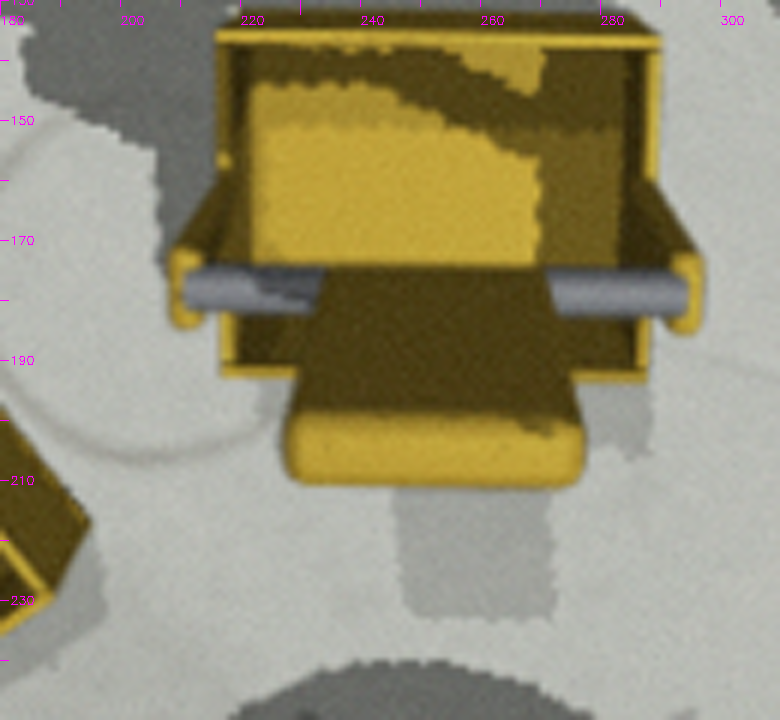

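Run:
```python
from h import *
s=snap('wrist');print(wonz(s,252.5,204.8,.189))
```

```text
[ 0.50615844 -0.42769428  0.189     ]
```

{"api": "servo_tool", "payload": {
  "motion": [
    [1, 0, 25, -0.004, 0, 0, 1],
    [0, 0, 25, 0, 0, 0, 1],
    [0, 0, 15, 0, 0, 0, 1],
    [0, 0, 0, 0, 0, 0, 1],
    [0, 0, 0, 0, 0, 0, 1]
  ]
}}

```text
t: 13.68
tcp_pos: [0.5087, -0.4314, 0.181]
tool_rot: [-0.119, 0.993, -0.005, 0.004]
force: [0.2, -0.5, 0.2]
finger_gap: 1.002
```

Run:
```python
from h import *
go([.506,-.427,.158],13.7)
```

```text
t 13.68 tcp [ 0.5087 -0.4314  0.181 ] gap 1.002 F [ 0.2 -0.5  0.2] q [-0.87  0.63  1.38  0.    1.12 -2.68]
 shift now-frame [ 1.8  5.1 22.9]  target-frame [ 1.6  4.9 23. ] turn [-0.011  0.007 -0.001]
```

{"api": "servo_tool", "payload": {
  "motion": [
    [2, 4, 10, -0.011, 0.007, 0, 1],
    [0, 0, 10, 0, 0, 0, 1],
    [0, 0, 0, 0, 0, 0, 1],
    [0, 0, 0, 0, 0, 0, 1]
  ]
}}

```text
t: 14.02
tcp_pos: [0.507, -0.4295, 0.1629]
tool_rot: [-0.119, 0.993, -0.002, 0.001]
force: [-0.1, 0.4, -0.9]
finger_gap: 1.004
```

Run:
```python
from h import *
go([.506,-.427,.158],13.7)
```

```text
t 14.02 tcp [ 0.507  -0.4295  0.1629] gap 1.004 F [-0.1  0.4 -0.9] q [-0.87  0.65  1.39 -0.    1.09 -2.68]
 shift now-frame [0.4 2.7 4.9]  target-frame [0.4 2.6 4.9] turn [-0.004  0.002 -0.001]
```

{"api": "servo_tool", "payload": {
  "motion": [
    [0, 2, 5, -0.004, 0.002, 0, 1],
    [0, 0, 0, 0, 0, 0, 0.3],
    [0, 0, 0, 0, 0, 0, 0],
    [0, 0, 0, 0, 0, 0, -0.3],
    [0, 0, 0, 0, 0, 0, -1],
    [0, 0, 0, 0, 0, 0, -1],
    [0, 0, 0, 0, 0, 0, -1]
  ],
  "grip_force": 60
}}

```text
t: 14.6
tcp_pos: [0.5074, -0.4278, 0.1593]
tool_rot: [-0.119, 0.993, -0.001, 0.001]
force: [-0.1, 0.8, -1.5]
finger_gap: 0.408
```

Run:
```python
from h import *
go([.506,-.427,.30],13.7)
snap('wrist','w16.png')
```

```text
t 14.6 tcp [ 0.5074 -0.4278  0.1593] gap 0.408 F [-0.1  0.8 -1.5] q [-0.87  0.66  1.4  -0.    1.08 -2.68]
 shift now-frame [   1.     0.8 -140.7]  target-frame [   1.1    1.1 -140.7] turn [-0.002  0.001 -0.   ]
```

View pics/w16.png

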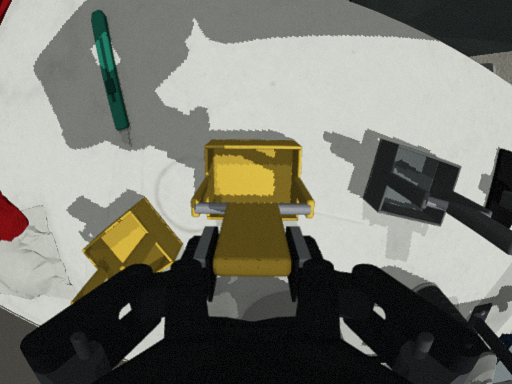

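Grip gap 0.408 is about 34.7 mm, across the tab as intended. Lifting high enough to pass over the grey pail.

{"api": "servo_tool", "payload": {
  "motion": [
    [0, 0, -15, 0, 0, 0, -1],
    [0, 0, -25, 0, 0, 0, -1],
    [0, 0, -30, 0, 0, 0, -1],
    [0, 0, -30, 0, 0, 0, -1],
    [0, 0, -30, 0, 0, 0, -1],
    [0, 0, -30, 0, 0, 0, -1],
    [0, 0, -30, 0, 0, 0, -1],
    [0, 0, -30, 0, 0, 0, -1],
    [0, 0, -15, 0, 0, 0, -1],
    [0, 0, 0, 0, 0, 0, -1]
  ]
}}

```text
t: 15.48
tcp_pos: [0.505, -0.4258, 0.3974]
tool_rot: [-0.119, 0.993, 0.006, -0.004]
force: [0.5, -0.3, -0.6]
finger_gap: 0.41
```

Run:
```python
from h import *
go([.50,.12,.39],12)
snap('scene','s17.png')
```

```text
t 15.48 tcp [ 0.505  -0.4258  0.3974] gap 0.41 F [ 0.5 -0.3 -0.6] q [-0.87  0.46  1.09 -0.    1.6  -2.68]
 shift now-frame [-124.   531.4   13.1]  target-frame [-108.6  534.9    7.4] turn [ 0.012 -0.007  0.029]
```

View pics/s17.png

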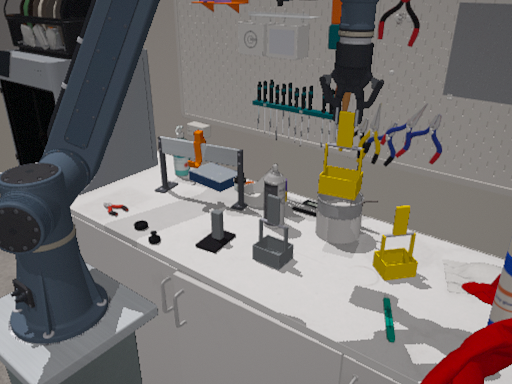

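The pail is lifted upright at (341,170); the hook still hangs on the rail at (197,148).

{"api": "servo_tool", "payload": {
  "motion": [
    [-3, 15, 0, 0.012, -0.007, 0.029, -1],
    [-5, 25, 0, 0, 0, 0, -1],
    [-5, 28, 0, 0, 0, 0, -1],
    [-5, 28, 0, 0, 0, 0, -1],
    [-5, 28, 0, 0, 0, 0, -1],
    [-5, 28, 0, 0, 0, 0, -1],
    [-5, 28, 0, 0, 0, 0, -1],
    [-5, 28, 0, 0, 0, 0, -1],
    [-5, 28, 0, 0, 0, 0, -1],
    [-5, 28, 0, 0, 0, 0, -1]
  ]
}}

```text
t: 16.37
tcp_pos: [0.4877, -0.1475, 0.3731]
tool_rot: [-0.098, 0.995, 0.013, -0.015]
force: [0.1, 0.1, -1.4]
finger_gap: 0.408
```

Run:
```python
from h import *
go([.50,.12,.39],12)
```

```text
t 16.37 tcp [ 0.4877 -0.1475  0.3731] gap 0.408 F [ 0.1  0.1 -1.4] q [-0.52  0.24  1.49  0.    1.45 -2.28]
 shift now-frame [-63.7 260.4 -11. ]  target-frame [-67.6 259.1 -16.9] turn [ 0.029 -0.027 -0.014]
```

{"api": "servo_tool", "payload": {
  "motion": [
    [-5, 26, -3, 0.029, -0.027, -0.014, -1],
    [-7, 28, -3, 0, 0, 0, -1],
    [-7, 28, -3, 0, 0, 0, -1],
    [-7, 28, -3, 0, 0, 0, -1],
    [-7, 28, -3, 0, 0, 0, -1],
    [-7, 28, -3, 0, 0, 0, -1],
    [-7, 28, -3, 0, 0, 0, -1],
    [-7, 25, -3, 0, 0, 0, -1],
    [-5, 15, 0, 0, 0, 0, -1],
    [0, 0, 0, 0, 0, 0, -1],
    [0, 0, 0, 0, 0, 0, -1]
  ]
}}

```text
t: 17.28
tcp_pos: [0.4807, 0.1138, 0.3751]
tool_rot: [-0.108, 0.994, 0.008, -0.022]
force: [-0.1, 0.1, -1.6]
finger_gap: 0.413
```

Run:
```python
from h import *
go([.51,.131,.30],12)
```

```text
t 17.28 tcp [0.4807 0.1138 0.3751] gap 0.413 F [-0.1  0.1 -1.6] q [-0.    0.22  1.52  0.01  1.45 -1.79]
 shift now-frame [-35.4   8.9  73.9]  target-frame [-32.2  10.7  75.1] turn [ 0.021 -0.042  0.007]
```

{"api": "servo_tool", "payload": {
  "motion": [
    [-5, 3, 5, 0.021, -0.042, 0.007, -1],
    [-5, 3, 20, 0, 0, 0, -1],
    [-6, 3, 25, 0, 0, 0, -1],
    [-6, 0, 25, 0, 0, 0, -1],
    [-6, 0, 20, 0, 0, 0, -1],
    [0, 0, 10, 0, 0, 0, -1],
    [0, 0, 0, 0, 0, 0, -1],
    [0, 0, 0, 0, 0, 0, -1]
  ]
}}

```text
t: 17.95
tcp_pos: [0.5016, 0.1209, 0.2576]
tool_rot: [-0.101, 0.995, -0.002, -0.007]
force: [0.7, 0.2, -1.4]
finger_gap: 0.41
```

```bash
python3 - <<'E'
from h import *
go([.525,.134,.218],12)
snap('side','d18.png');snap('scene','s18.png')
E
python3 crop.py d18.png 215 90 80 80 7 d18c.png
```

```text
t 17.95 tcp [0.5016 0.1209 0.2576] gap 0.41 F [ 0.7  0.2 -1.4] q [ 0.02  0.35  1.66 -0.01  1.14 -1.75]
 shift now-frame [-26.1   8.2  39.2]  target-frame [-25.6   7.9  39.6] turn [-0.003 -0.014 -0.007]
```

View pics/d18c.png

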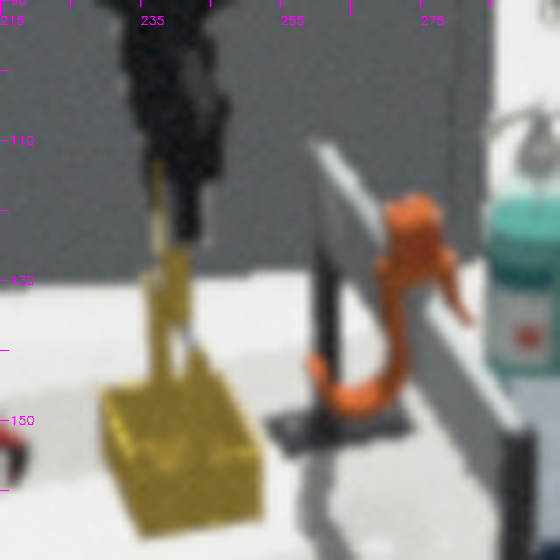

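{"api": "servo_tool", "payload": {
  "motion": [
    [-8, 3, 10, -0.003, -0.014, -0.007, -1],
    [-8, 3, 13, 0, 0, 0, -1],
    [-8, 2, 13, 0, 0, 0, -1],
    [0, 0, 3, 0, 0, 0, -1],
    [0, 0, 0, 0, 0, 0, -1]
  ]
}}

```text
t: 18.47
tcp_pos: [0.5282, 0.1334, 0.2224]
tool_rot: [-0.104, 0.995, -0.0, 0.006]
force: [-0.4, 0.0, -1.6]
finger_gap: 0.402
```

Run:
```python
from h import *
go([.600,.150,.220],12)
```

```text
t 18.47 tcp [0.5282 0.1334 0.2224] gap 0.402 F [-0.4  0.  -1.6] q [ 0.04  0.43  1.65 -0.    1.05 -1.74]
 shift now-frame [-73.6   1.4   3.4]  target-frame [-73.6   1.3   2.4] turn [-0.002  0.013 -0.002]
```

{"api": "servo_tool", "payload": {
  "motion": [
    [-8, 0, 1, -0.002, 0.013, -0.002, -1],
    [-8, 0, 0, 0, 0, 0, -1],
    [-8, 0, 0, 0, 0, 0, -1],
    [0, 0, 0, 0, 0, 0, -1],
    [0, 0, 0, 0, 0, 0, -1]
  ]
}}

```text
t: 18.88
tcp_pos: [0.5534, 0.1386, 0.2237]
tool_rot: [-0.105, 0.994, -0.0, 0.001]
force: [0.6, -0.7, -1.3]
finger_gap: 0.407
```

```bash
python3 - <<'E'
from h import *
go([.600,.150,.220],12)
snap('side','d19.png');snap('scene','s19.png')
E
python3 crop.py d19.png 225 100 70 70 8 d19c.png;python3 crop.py s19.png 150 90 80 100 6 s19c.png
```

```text
t 18.88 tcp [0.5534 0.1386 0.2237] gap 0.407 F [ 0.6 -0.7 -1.3] q [ 0.05  0.46  1.58 -0.    1.1  -1.73]
 shift now-frame [-48.    1.4   3.7]  target-frame [-48.    1.4   3.7] turn [-0.001  0.001  0.001]
```

View pics/d19c.png

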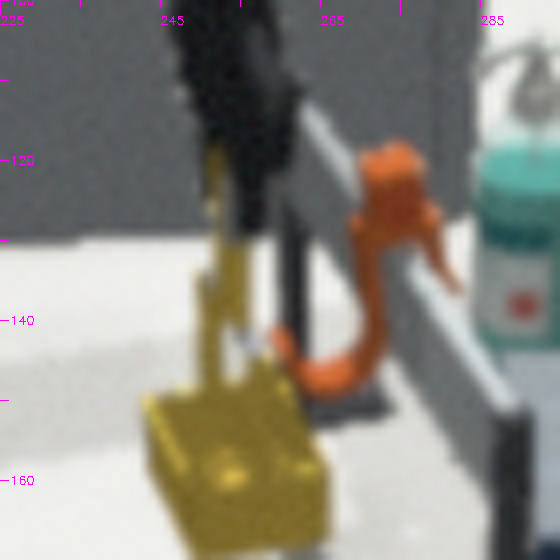

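View pics/s19c.png

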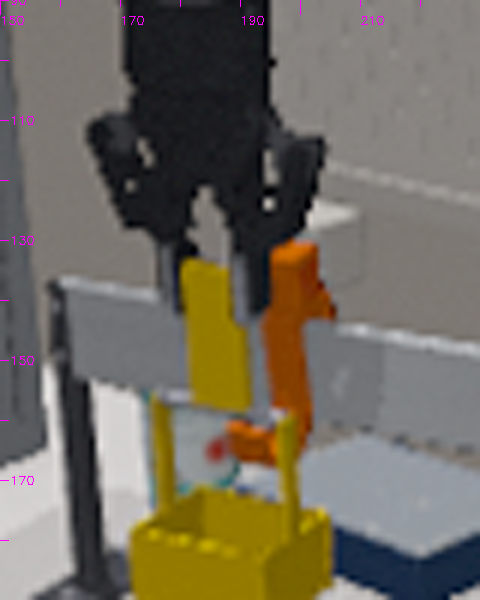

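Rod (z 0.173) is above the curl's tip (0.157) and the rim (0.109) is below the curl's underside (about 0.123); in the scene view the tip at (189,162) shows through the window. Moving forward.

{"api": "servo_tool", "payload": {
  "motion": [
    [-7, 0, 0, 0, 0, 0, -1],
    [-7, 0, 0, 0, 0, 0, -1],
    [-7, 0, 0, 0, 0, 0, -1],
    [0, 0, 0, 0, 0, 0, -1],
    [0, 0, 0, 0, 0, 0, -1]
  ]
}}

```text
t: 19.4
tcp_pos: [0.575, 0.1433, 0.2241]
tool_rot: [-0.105, 0.995, -0.0, 0.001]
force: [-0.1, 0.3, -1.2]
finger_gap: 0.41
```

```bash
python3 - <<'E'
from h import *
go([.600,.150,.220],12)
snap('side','d20.png');snap('scene','s20.png');snap('wrist','w20.png')
E
python3 crop.py d20.png 235 100 60 70 8 d20c.png;python3 crop.py s20.png 160 90 80 100 6 s20c.png
```

```text
t 19.4 tcp [0.575  0.1433 0.2241] gap 0.41 F [-0.1  0.3 -1.2] q [ 0.06  0.49  1.53 -0.    1.12 -1.72]
 shift now-frame [-25.8   1.3   4.1]  target-frame [-25.8   1.3   4.1] turn [-0.001  0.001  0.   ]
```

View pics/d20c.png

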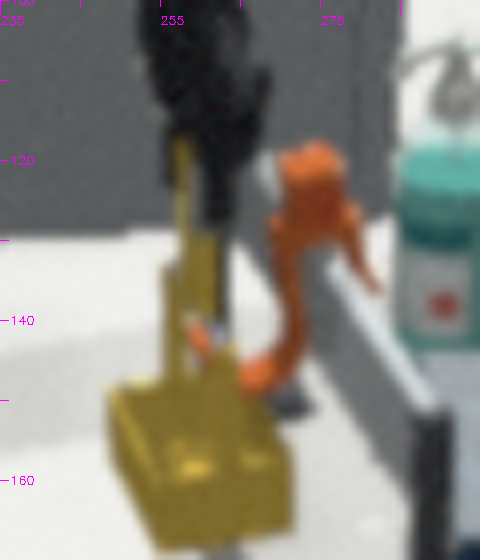

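View pics/s20c.png

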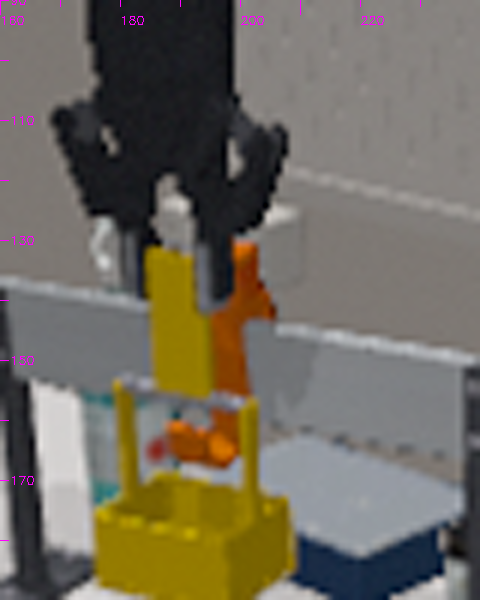

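View pics/w20.png

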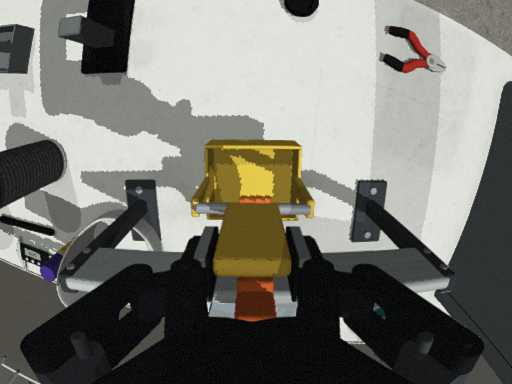

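Hook centred behind the tab (curl at (253,200), block at (255,300) in the wrist view). Going on the last 25 mm, then lowering.

{"api": "servo_tool", "payload": {
  "motion": [
    [-7, 0, 0, 0, 0, 0, -1],
    [-7, 0, 0, 0, 0, 0, -1],
    [-7, 0, 0, 0, 0, 0, -1],
    [-3, 0, 0, 0, 0, 0, -1],
    [0, 0, 0, 0, 0, 0, -1],
    [0, 0, 0, 0, 0, 0, -1]
  ]
}}

```text
t: 20.05
tcp_pos: [0.6005, 0.1488, 0.2239]
tool_rot: [-0.105, 0.995, -0.0, 0.001]
force: [0.1, -0.3, -1.9]
finger_gap: 0.408
```

```bash
python3 - <<'E'
from h import *
go([.600,.150,.190],12)
snap('side','d21.png');snap('scene','s21.png');snap('wrist','w21.png')
E
python3 crop.py d21.png 245 100 60 70 8 d21c.png;python3 crop.py s21.png 160 90 80 100 6 s21c.png
```

```text
t 20.05 tcp [0.6005 0.1488 0.2239] gap 0.408 F [ 0.1 -0.3 -1.9] q [ 0.06  0.53  1.46 -0.    1.16 -1.72]
 shift now-frame [ 0.2  1.3 33.9]  target-frame [ 0.2  1.3 33.9] turn [-0.001  0.001  0.   ]
```

View pics/d21c.png

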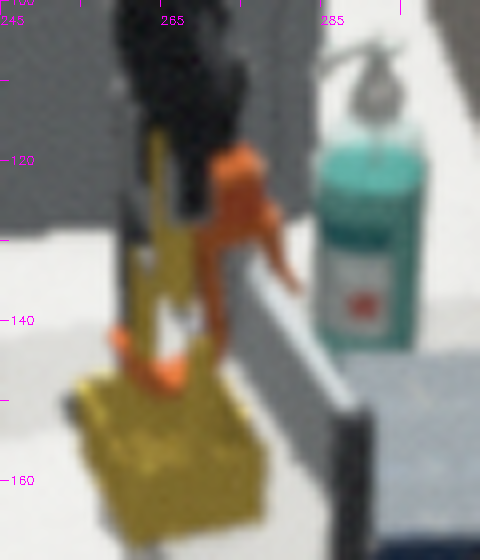

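View pics/s21c.png

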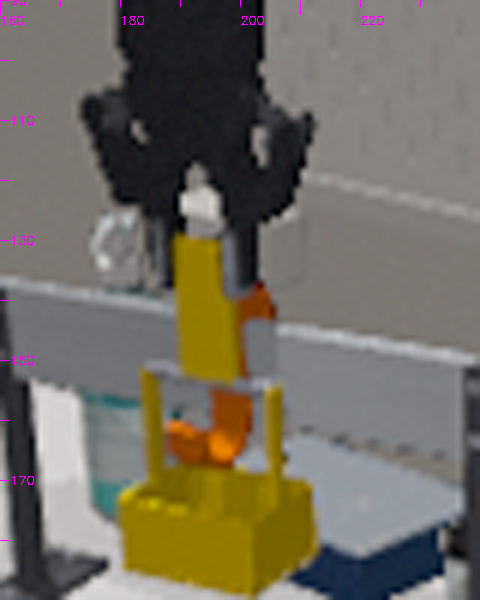

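{"api": "servo_tool", "payload": {
  "motion": [
    [0, 0, 8, 0, 0, 0, -1],
    [0, 0, 8, 0, 0, 0, -1],
    [0, 0, 8, 0, 0, 0, -1],
    [0, 0, 0, 0, 0, 0, -1]
  ]
}}

```text
t: 20.53
tcp_pos: [0.5989, 0.1486, 0.1978]
tool_rot: [-0.105, 0.995, -0.0, 0.0]
force: [0.1, 0.7, -2.1]
finger_gap: 0.406
```

```bash
python3 - <<'E'
from h import *
go([.600,.150,.187],12)
snap('side','d22.png');snap('scene','s22.png')
E
python3 crop.py d22.png 245 100 60 70 8 d22c.png;python3 crop.py s22.png 160 90 80 100 6 s22c.png
```

```text
t 20.53 tcp [0.5989 0.1486 0.1978] gap 0.406 F [ 0.1  0.7 -2.1] q [ 0.06  0.55  1.49 -0.    1.1  -1.72]
 shift now-frame [-1.4  1.1 10.8]  target-frame [-1.4  1.1 10.8] turn [-0.001 -0.     0.   ]
```

View pics/d22c.png

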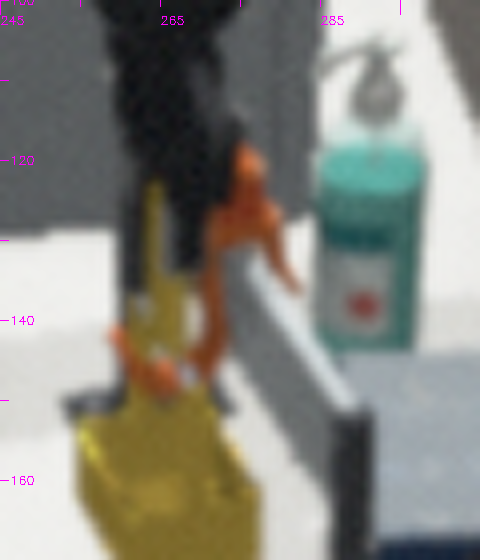

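View pics/s22c.png

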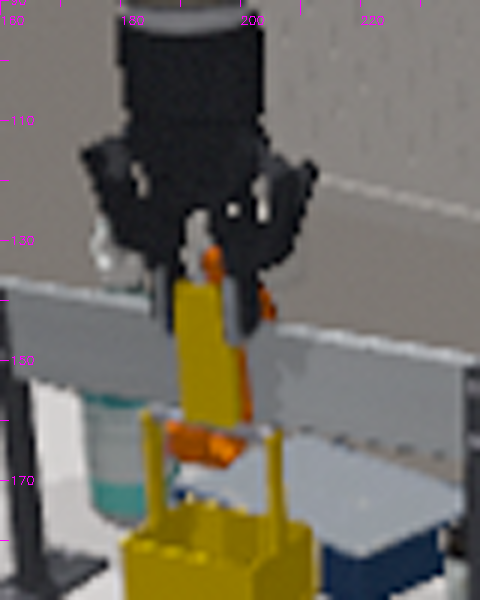

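Rod is now inside the curl (rod ends at about (262,138) and (268,146), between tip 259 and shank 270). Lowering gently to contact.

{"api": "servo_tool", "payload": {
  "motion": [
    [-1, 0, 4, 0, 0, 0, -1],
    [0, 0, 4, 0, 0, 0, -1],
    [0, 0, 0, 0, 0, 0, -1]
  ]
}}

```text
t: 20.88
tcp_pos: [0.6016, 0.149, 0.191]
tool_rot: [-0.105, 0.995, -0.001, 0.002]
force: [-0.4, -0.4, -1.2]
finger_gap: 0.408
```

{"api": "servo_tool", "payload": {
  "motion": [
    [0, 0, 3, 0, 0, 0, -1],
    [0, 0, 2, 0, 0, 0, -1],
    [0, 0, 0, 0, 0, 0, -1]
  ]
}}

```text
t: 21.13
tcp_pos: [0.6019, 0.149, 0.1856]
tool_rot: [-0.105, 0.995, -0.001, 0.002]
force: [0.5, 1.1, -1.2]
finger_gap: 0.405
```

```bash
python3 - <<'E'
from h import *
go([.600,.150,.183],12)
snap('side','d23.png');snap('scene','s23.png')
E
python3 crop.py d23.png 245 100 60 70 8 d23c.png;python3 crop.py s23.png 160 90 80 100 6 s23c.png
```

```text
t 21.13 tcp [0.6019 0.149  0.1856] gap 0.405 F [ 0.5  1.1 -1.2] q [ 0.06  0.57  1.49 -0.    1.07 -1.72]
 shift now-frame [1.6 1.4 2.6]  target-frame [1.6 1.4 2.6] turn [-0.001  0.004  0.   ]
```

View pics/d23c.png

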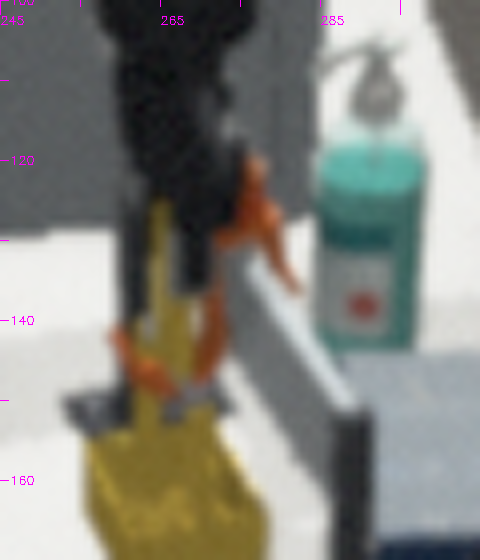

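View pics/s23c.png

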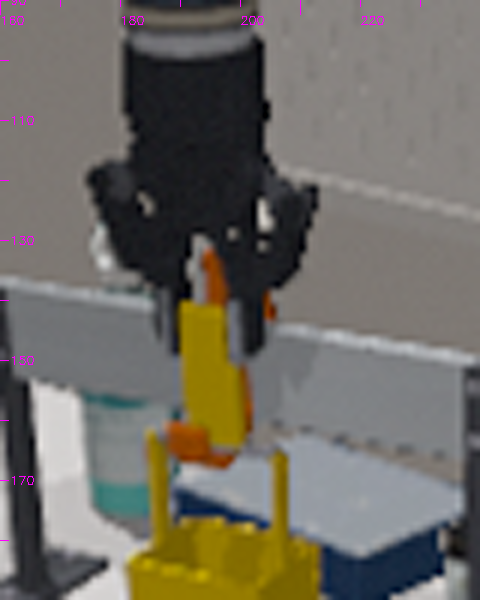

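{"api": "servo_tool", "payload": {
  "motion": [
    [1, 0, 2, 0, 0, 0, -1],
    [0, 0, 1, 0, 0, 0, -1],
    [0, 0, 0, 0, 0, 0, -1]
  ]
}}

```text
t: 21.48
tcp_pos: [0.6022, 0.1489, 0.1841]
tool_rot: [-0.105, 0.995, -0.001, 0.004]
force: [-0.2, -0.4, -1.8]
finger_gap: 0.412
```

{"api": "servo_tool", "payload": {
  "motion": [
    [0, 0, 2, 0, 0, 0, -1],
    [0, 0, 0, 0, 0, 0, -1]
  ]
}}

```text
t: 21.65
tcp_pos: [0.603, 0.149, 0.1828]
tool_rot: [-0.105, 0.994, -0.001, 0.005]
force: [0.5, -0.3, -0.8]
finger_gap: 0.405
```

{"api": "servo_tool", "payload": {
  "motion": [
    [0, 0, 2, 0, 0, 0, -1],
    [0, 0, 0, 0, 0, 0, -1]
  ]
}}

```text
t: 21.82
tcp_pos: [0.6029, 0.149, 0.1821]
tool_rot: [-0.105, 0.994, -0.001, 0.005]
force: [-0.0, -0.1, -1.1]
finger_gap: 0.412
```

{"api": "servo_tool", "payload": {
  "motion": [
    [0, 0, 3, 0, -0.005, 0, -1],
    [0, 0, 1, 0, 0, 0, -1],
    [0, 0, 0, 0, 0, 0, -1]
  ]
}}

```text
t: 22.07
tcp_pos: [0.6026, 0.1489, 0.1821]
tool_rot: [-0.105, 0.994, -0.001, 0.009]
force: [0.7, 0.0, -1.8]
finger_gap: 0.411
```

```bash
python3 - <<'E'
from h import *
go([.600,.150,.18],12)
for i in range(4): 
    snap('side','d24.png'); print(np.round(manip.sense()['force'],1))
snap('scene','s24.png')
E
python3 crop.py d24.png 245 100 60 70 8 d24c.png;python3 crop.py s24.png 160 90 80 100 6 s24c.png
```

```text
t 22.07 tcp [0.6026 0.1489 0.1821] gap 0.411 F [ 0.7  0.  -1.8] q [ 0.06  0.57  1.5  -0.    1.05 -1.72]
 shift now-frame [2.4 1.6 2. ]  target-frame [2.3 1.6 2.1] turn [-0.003  0.017  0.001]
[ 1.1 -0.1  0.8]
[-1.4  0.3  1.9]
[-1.5  0.3  3. ]
[-1.6  0.3  2.7]
```

View pics/d24c.png

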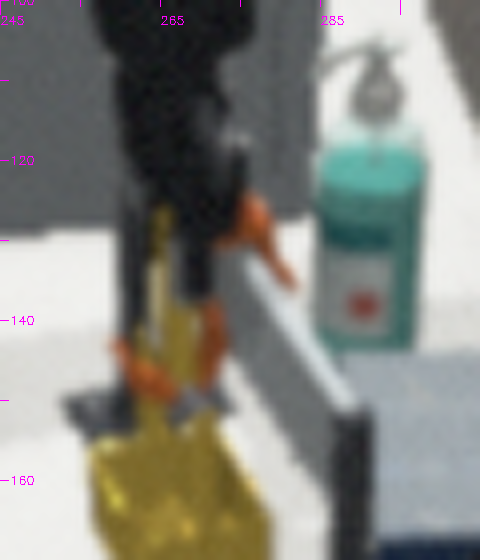

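View pics/s24c.png

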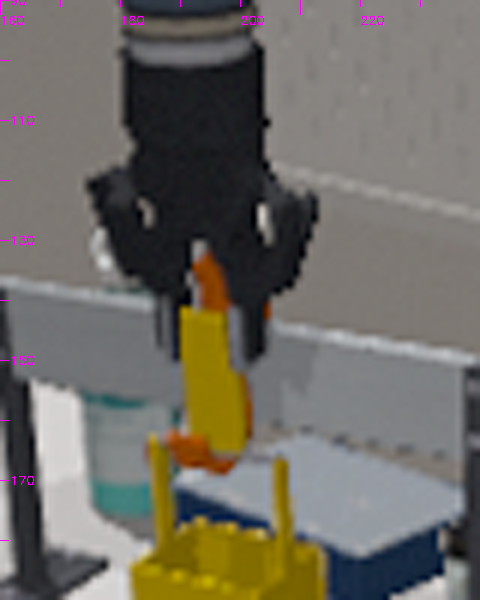

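Contact: the vertical force rose from -1.5 N to about +2.7 N, and the hook leaned a little more with the rod in the curl. Releasing slowly.

{"api": "servo_tool", "payload": {
  "motion": [
    [0, 0, 0, 0, 0, 0, -0.15],
    [0, 0, 0, 0, 0, 0, -0.1],
    [0, 0, 0, 0, 0, 0, -0.05],
    [0, 0, 0, 0, 0, 0, 0.05],
    [0, 0, 0, 0, 0, 0, 0.2],
    [0, 0, 0, 0, 0, 0, 0.4],
    [0, 0, 0, 0, 0, 0, 0.6],
    [0, 0, 0, 0, 0, 0, 0.6]
  ]
}}

```text
t: 22.98
tcp_pos: [0.6028, 0.1488, 0.1795]
tool_rot: [-0.105, 0.994, -0.001, 0.008]
force: [0.3, 0.1, -0.2]
finger_gap: 0.799
```

```bash
python3 - <<'E'
from h import *
go([.600,.150,.18],12)
snap('side','d25.png');snap('scene','s25.png');snap('wrist','w25.png')
E
python3 crop.py d25.png 245 100 60 70 8 d25c.png;python3 crop.py s25.png 160 90 80 100 6 s25c.png
```

```text
t 22.98 tcp [0.6028 0.1488 0.1795] gap 0.799 F [ 0.3  0.1 -0.2] q [ 0.06  0.58  1.51 -0.    1.04 -1.72]
 shift now-frame [ 2.5  1.8 -0.6]  target-frame [ 2.5  1.8 -0.5] turn [-0.003  0.015  0.001]
```

View pics/w25.png

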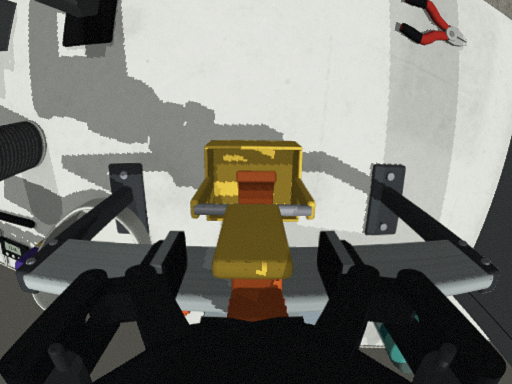

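View pics/s25c.png

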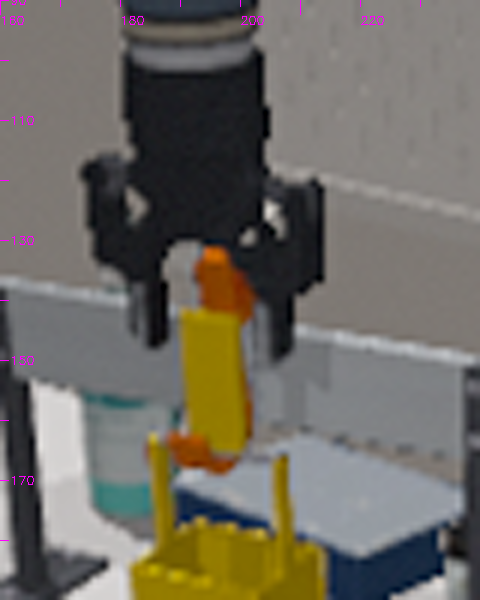

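View pics/d25c.png

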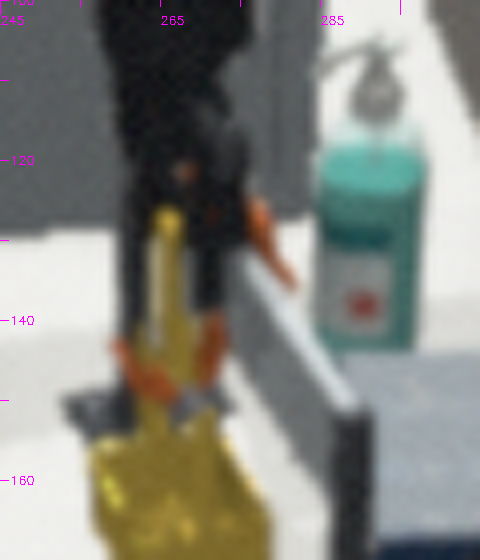

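Released; the pail hangs in the curl with the fingers clear on both sides (wrist view: pads at x=165 and 340, tab 215-290). Rising straight up.

{"api": "servo_tool", "payload": {
  "motion": [
    [0, 0, -6, 0, 0, 0, 1],
    [0, 0, -10, 0, 0, 0, 1],
    [0, 0, -15, 0, 0, 0, 1],
    [0, 0, -20, 0, 0, 0, 1],
    [0, 0, -30, 0, 0, 0, 1],
    [0, 0, -35, 0, 0, 0, 1],
    [20, 0, -30, 0, 0, 0, 1],
    [30, 0, -10, 0, 0, 0, 1],
    [30, 0, 0, 0, 0, 0, 1],
    [0, 0, 0, 0, 0, 0, 1],
    [0, 0, 0, 0, 0, 0, 1]
  ]
}}

```text
t: 24.05
tcp_pos: [0.5205, 0.1315, 0.3511]
tool_rot: [-0.105, 0.994, -0.001, 0.012]
force: [1.1, 0.0, -0.4]
finger_gap: 0.999
```

```bash
python3 - <<'E'
from h import *
go([.600,.150,.18],12)
snap('side','d26.png');snap('scene','s26.png');snap('wrist','w26.png')
E
python3 crop.py d26.png 235 100 70 80 7 d26c.png;python3 crop.py s26.png 160 110 80 100 6 s26c.png
```

```text
t 24.05 tcp [0.5205 0.1315 0.3511] gap 0.999 F [ 1.1  0.  -0.4] q [ 0.04  0.27  1.51 -0.    1.34 -1.74]
 shift now-frame [-77.4   2.3 173. ]  target-frame [-81.6   1.6 171.1] turn [-0.005  0.024  0.001]
```

View pics/d26c.png

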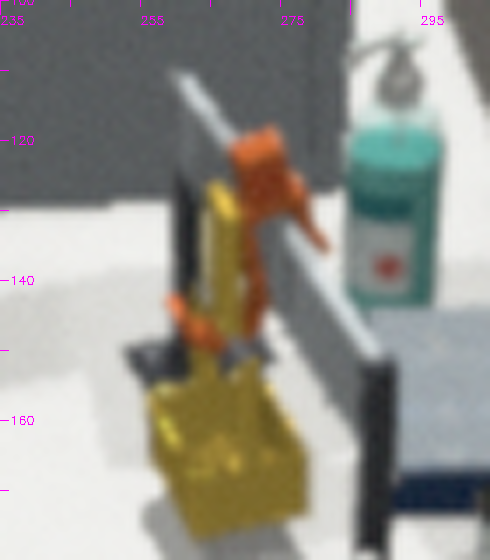

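View pics/s26.png

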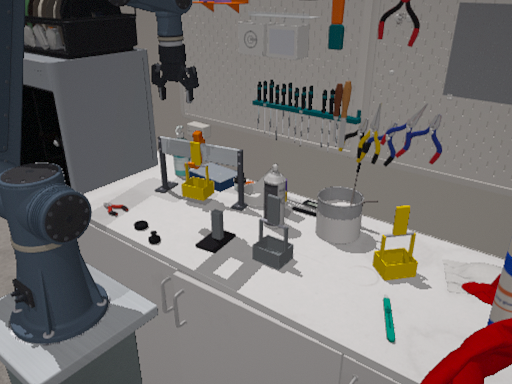

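View pics/s26c.png

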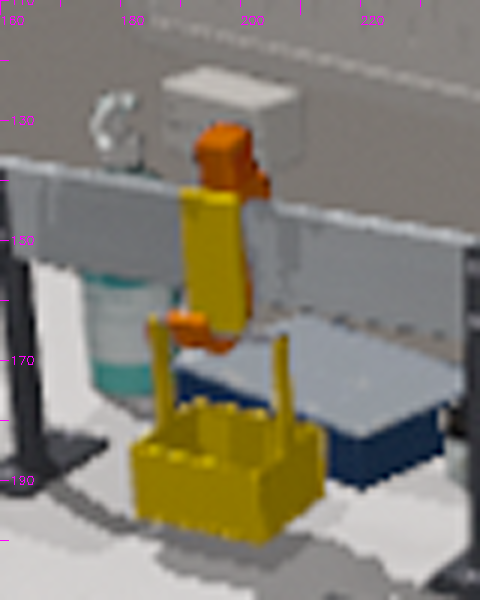

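Both are hung: the pail's shadow lies apart from its underside, and the grey pail at (273,248) has not moved. I'll let time pass and check for swing.

{"api": "servo_tool", "payload": {
  "motion": [
    [0, 0, 0, 0, 0, 0, 1],
    [0, 0, 0, 0, 0, 0, 1],
    [0, 0, 0, 0, 0, 0, 1],
    [0, 0, 0, 0, 0, 0, 1],
    [0, 0, 0, 0, 0, 0, 1],
    [0, 0, 0, 0, 0, 0, 1],
    [0, 0, 0, 0, 0, 0, 1],
    [0, 0, 0, 0, 0, 0, 1],
    [0, 0, 0, 0, 0, 0, 1],
    [0, 0, 0, 0, 0, 0, 1],
    [0, 0, 0, 0, 0, 0, 1],
    [0, 0, 0, 0, 0, 0, 1]
  ]
}}

```text
t: 25.2
tcp_pos: [0.5244, 0.1319, 0.3459]
tool_rot: [-0.105, 0.994, -0.001, 0.008]
force: [-0.6, -0.6, -0.7]
finger_gap: 0.996
```

```bash
cat > st.py <<'E'
from h import *
def c(n):
    s=snap(n);h=cv2.cvtColor(s['frame'],cv2.COLOR_RGB2HSV)
    roi=(slice(115,205),slice(150,310)) if n=='side' else (slice(125,215),slice(160,240))
    y=cv2.inRange(h,(18,120,60),(32,255,255))[roi];o=cv2.inRange(h,(3,130,60),(14,255,255))[roi]
    return [np.round([np.nonzero(m)[1].mean(),np.nonzero(m)[0].mean()],2).tolist() for m in(y,o)]
for i in range(6): print(round(manip.sense()['t'],2),c('side'),c('scene'))
a=snap('scene')
r0=cv2.cvtColor(cv2.imread('pics/scene0.png'),cv2.COLOR_BGR2RGB)[200:275,245:300].astype(int);print('grey diff',abs(r0-a['frame'][200:275,245:300]).mean())
E
python3 st.py
```

```text
25.2 [[116.82, 44.05], [119.97, 17.31]] [[36.79, 52.67], [36.72, 21.18]]
25.3 [[116.82, 43.86], [120.3, 17.24]] [[36.79, 52.69], [36.87, 20.95]]
25.4 [[116.8, 43.95], [119.61, 17.41]] [[36.8, 52.71], [36.64, 21.47]]
25.5 [[116.81, 43.89], [120.32, 17.27]] [[36.79, 52.7], [36.72, 21.27]]
25.6 [[116.8, 44.01], [120.25, 17.26]] [[36.8, 52.67], [36.64, 21.52]]
25.7 [[116.82, 43.78], [119.97, 17.28]] [[36.78, 52.67], [36.65, 21.73]]
grey diff 7.274828282828283
```

Run:
```python
from h import *
a=snap('scene','s27.png')['frame'];b=cv2.cvtColor(cv2.imread('pics/scene0.png'),cv2.COLOR_BGR2RGB)
g=lambda x:cv2.cvtColor(x,cv2.COLOR_RGB2GRAY)
r=cv2.matchTemplate(g(a)[200:285,235:310],g(b)[212:272,250:296],cv2.TM_CCOEFF_NORMED);print(cv2.minMaxLoc(r),'expect (15,12)')
manip.sign_off()
```

```text
(-0.12773609161376953, 0.9620528221130371, (29, 0), (15, 12)) expect (15,12)
the job is handed in; nothing more can be done
```

The orange S-hook hangs over the rail near its middle with its lower curl towards the robot. The yellow pail nearest the base (0.66 m, against 0.82 m for its look-alike) hangs by its rod in that curl. The job was handed in at about 26 s of the 72 s allowed.

My last checks:
- **Pail:** it is clear of the worktop, and its centre in the images moved by no more than about 0.3 px over the last 0.5 s I watched.
- **Hook:** its centre wandered by up to about 0.8 px in the images over the same time, with no trend. It leans slightly, as expected on a 12 mm rail.
- **Gripper:** it is open and clear of everything, and the wrist force stayed within a few newtons at every reading.
- **Grey pail:** template matching found it at exactly its starting pixels. A plain image difference there was not zero (7 grey levels); I put that down to changed shadows and noise but did not confirm it.
- **Disagreement:** the scene camera read about 8 to 12 mm short in x at the rail compared with the side and wrist cameras. I relied on side and wrist, which agreed to about 1 to 2 mm there.

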